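# Clamp a framed glass slide on the viewing panel

### The job

A wood-framed glass slide from the sale lot has to be clamped on the light panel for viewing. Draw the panel's sprung curved arm right back until it stays open by itself; lay the slide flat on the panel and slide it home against the long fixed edge and along it until you feel it press lightly on the end stop; then ease the arm back by its pin until its nose bears on the slide, and let go. Glass breaks: press it only gently, never let the arm fly shut, and leave the loupe, slide box and metal tree where they stand.

Things in the scene. Friction and masses are not known exactly. Their poses are not given: they have to be found in the camera images.
- slide_center (a point): centre of the loose glass slide, a flat rectangular block 110 x 46 x 10 mm (length x width x thickness, about 75 g): two small glass panes in one dark wooden frame, lying flat on the bench left or right of the panel. x axis along its 110 mm length, y across its 46 mm width, z up; centre 5 mm above the face it lies on. It may be set either way round.
- slide: the same slide; origin at the centre of its underside, axes as slide_center.
- panel: the fixed light panel, a grey and aluminium box 230 x 200 x 28 mm (along its x, y, z) on the bench; origin at the centre of its underside, flat top face 28 mm above the bench. Its x axis runs along the long fixed edge towards the end stop, its y axis points from the sprung arm to the long fixed edge, away from the robot. A lit white window 92 x 30 mm shows where the slide belongs.
- corner (a point): the inner corner of the fixed edge, where the faces of the long edge (y = 0) and the end stop (x = 0) meet, at the height of the panel's top face; axes as the panel's. A slide that is home has its centre at x = -55, y = -23, z = +5 mm here, its length along x.
- long_edge: the long fixed edge, steel, 6 mm high, on the panel's top face; origin and axes as corner. Its face is the plane y = 0, made of two lands (x = -110 to -86 mm and x = -23 to +9 mm, 9 mm thick) with a gap 63 mm wide between them for a finger.
- end_stop: the end stop, a steel bar 6 mm high square to the long edge; origin and axes as corner. Its face is the plane x = 0, from y = -1 to y = -40 mm; 9 mm thick.
- clip (a joint): angle of the curved sprung arm about its upright pivot, rad: 0 = fully shut (rest, nothing clamped), grows as the arm is drawn back (clockwise seen from above) to 1.05 at its open stop; about 0.10 when its nose bears on a slide that is home. Over-centre spring: below 0.60 it pulls shut (about 4.3 N at the pin near 0, falling evenly to nothing at 0.60; about 4.2 N at the nose on the slide), beyond 0.60 it pulls open (up to 3.6 N at the pin) and stays there.
- pivot (a point): the arm's upright pivot axis, on the panel's top face (boss 22 mm across, 15 mm high), near the corner of the panel away from both the end stop and the long edge.
- pin (a point): the arm's upright thumb pin, dark steel, 10 mm across, standing from 2 to 36 mm above the panel's top face on the free end of the arm, 96 mm from the pivot; this point is on its axis, 24 mm above the panel's top face. Higher than the slide's top (10 mm), so it can be held above the slide.
- nose: the grey plastic nose on the arm's free end, a free-turning upright roller 13 mm across and 10 mm high that bears on the middle of the slide's long side; origin on its axis at the height of the panel's top face, 25 mm from the pin.
- loupe: bystander: black eyepiece loupe standing on the bench on the other side of the panel from the slide, 46 mm across, 46 mm high; origin at the centre of its underside.
- slide_box: bystander: open wooden box of slides beyond the panel to its left, 130 x 200 x 55 mm; origin at the centre of its underside.
- tree: bystander: small metal tree ornament beyond the panel to its right, 80 mm across, 170 mm high; origin at the centre of its underside.
Not all that is in view belongs to the job. Of the things that look like the slide, the largest one is meant.

How it is judged (in metres and radians):
On the way, in this order (a step that is already met when the one before it is completed fails the run):
1. the arm has been drawn back past its dead centre and stays open by itself, nothing of the robot on it (value of joint clip above 0.95 rad and contact force between panel and the fingers below 0.1 N), for 0.3 s.
2. with the arm still back, the slide lies flat within 2 mm of the long edge and square to it within 2.3 degrees, and is held against the end stop with at least 1 N (value of joint clip above 0.85 rad and x of slide_center in the frame of corner between -0.0565 and -0.0535 m and y of slide_center in the frame of corner between -0.025 and -0.0215 m and z of slide_center in the frame of corner below 0.0065 m and angle between the x axis of slide_center and the x axis of corner, either way round below 0.04 rad and contact force between slide and end_stop above 1 N), for 0.15 s.
At the end, for the whole second after the job is handed in: The slide lies flat on the panel, within 1.5 mm of both the long fixed edge and the end stop and square to them within 1.7 degrees, at rest, with the nose of the sprung arm bearing on its long side (more than 1.5 N) and the robot clear (x of slide_center in the frame of corner between -0.0565 and -0.0535 m and y of slide_center in the frame of corner between -0.0245 and -0.0215 m and z of slide_center in the frame of corner below 0.0065 m and angle between the x axis of slide_center and the x axis of corner, either way round below 0.03 rad and contact force between nose and slide above 1.5 N and value of joint clip below 0.2 rad and linear speed of slide below 0.01 m/s); the robot touches nothing.
It fails at once if the slide was pressed on the long edge or the end stop with more than 12 N (contact force between slide and long_edge above 12 N or contact force between slide and end_stop above 12 N).
It fails at once if the arm's nose was pressed on the slide with more than 12 N (contact force between nose and slide above 12 N).
It fails at once if the arm was let fly shut (faster than 3 rad/s) (velocity of joint clip below -3 rad/s).
It fails at once if a bystander was moved more than 20 mm (distance of any of loupe, slide_box, tree from where it was at the start of the episode above 0.02 m).
It also fails if it takes over 72 s, if anything falls off the work surface, if the arm or the gripper's body presses on something with over 40 N, if the wrist force passes 120 N, or if a joint passes its speed limit or range.

### The arm

A 6-joint arm with a two-finger parallel gripper is mounted at the origin on the work surface. World frame = base frame: x ahead of the robot, y to its left, z up, the work surface at z = 0. Lengths are in mm, angles in degrees, forces in N, time in s.
With the tool pointing down it reaches from about 300 to 875 mm from the base axis. Payload 4.2 kg.
Tool frame: the origin (TCP) lies midway between the tips of the shut fingers; the grasp point (between the pads) lies 19 mm behind it; z points along the fingers, x is the direction in which the jaws open and shut, and the axes are right-handed (so a half turn about z gives the same grasp; the last joint's range is limited). The gripper opens to 85 mm and grips with 20 to 120 N. Pads are 22 mm wide; open, the fingers measure 114 mm over their backs; the gripper's body (76 mm by 85 mm) begins 54 mm behind the grasp point. The pads swing forward as they close: fully open they stand 13 mm farther back than shut.
Start: joints at [-1.146, 18.312, 89.639, -0, 72.044, -1.146], TCP at [575.014, 0, 231.338] pointing down, gripper open.
Joint ranges: [-177.97, 177.97], [-48.28, 115.42], [12.27, 149.76], [-77.06, 257.06], [2.81, 150.46], [-146.56, 146.56]. Speed limits (degrees/s): [147.25, 147.25, 180, 180, 180, 180].

### API

Orientations are given as [roll, pitch, yaw] about the fixed x, y, z axes, in that order (R = Rz(yaw) Ry(pitch) Rx(roll)).
In Python, from workcell import r gives the robot as it stands. The module is installed in compiled form; this text tells all that it offers.
- The arm moves only by the tool arm_command, never from a script. Its argument "commands" is a list of rows, each an object of numbers: "tx", "ty", "tz": the shift along the tool's x, y, z in mm; "rx", "ry", "rz": the turn, a rotation vector about the tool's x, y, z in rad. A call has 1 to 10 rows; each row is the pose to reach, as a shift and turn from the pose commanded when the call began, along the tool's axes at that moment; what a row does not reach only later rows make up. A row lasts 1/8 s, in which the tool goes at most 62.5 mm and 10.7 degrees, less where a joint would pass 70% of its speed; a pose out of reach is approached as far as the arm can. A call with a gripper value outside its range is refused whole. "grip" is the closure, from 0 (fully open) to 1 (shut), set as the call begins (left out, the last holds). The fingers move at their own pace and stop on an object; "squeeze" is the grip in N (left out, the last holds). Time passes only in rows, so rows that repeat a pose let the fingers close. It gives the time, the measured TCP pose, the force and the opening at its end, in the units of the state.
- r.observe(): the state, without advancing time (a new reading comes with each control period).
- r.read_camera(name): name is "scene" or "side" or "wrist"; returns a dict with "frame" (420x560x3 uint8, red, green, blue), "fovy" (degrees; the focal length in pixels is half the picture's height over the tangent of half this angle, whatever the lens; pixels are square), "cx", "cy" (the principal point, pixels), "rvec" (rotation vector, rad) and "tvec" (3), from world to camera coordinates, as OpenCV has them. Camera axes: x right, y down, z forward; pixel columns grow to the right and rows downward; lengths in mm; the calibration is good to about 2 mm. A picture is of the moment at which its call begins. There is no depth.
- r.sign_off(): hands the job in, once; it reports no verdict.
The state is a dict: "time": time; "joint_positions": joint angles; "qvel": joint speeds; "joint_efforts": joint torques, N m; "position": TCP position; "eef_rot": TCP orientation; "contact_force": force on the tool from outside, world axes, zero at the start; "moment": the same for the moment, N m; "grip_width": finger opening in mm.
Only numpy, scipy, OpenCV 4.12 (cv2) and the standard library are available. Lean on these libraries where they do the work, as an engineer would, in place of code of your own. Each camera call takes 0.05 s, during which the arm holds its last target.

## Working session

There is one attempt and no reset: what is moved stays moved. The work goes in short steps, Python scripts to look and compute and a tool call to move; the robot and the scene stay as the last step left them, time stands still between calls to the robot, and variables do not carry over. Pictures are saved under pics/ and viewed, and the job is handed in when it is done.

Besides the shell and the picture viewer there is one more tool, called after ">>>" in YAML: its name, and indented under it one key for each argument. arm_command: Moves the arm, as the interface text tells. Its arguments: {"type":"object","properties":{"commands":{"type":"array"},"grip":{"type":"number"},"squeeze":{"type":"number"}},"required":["commands"]}

```bash
mkdir -p pics
cat > h.py <<'E'
import numpy as np, cv2
from workcell import r
def cam(n):
    c=r.read_camera(n); f=c['frame']; h=f.shape[0]
    c['f']=h/2/np.tan(np.radians(c['fovy'])/2)
    c['K']=np.array([[c['f'],0,c['cx']],[0,c['f'],c['cy']],[0,0,1.]])
    c['R']=cv2.Rodrigues(np.array(c['rvec'],float))[0]; c['t']=np.array(c['tvec'],float).ravel()
    return c
def ray(c,u,v,z):
    d=c['R'].T@np.linalg.inv(c['K'])@np.array([u,v,1.]); o=-c['R'].T@c['t']
    return o+d*(z-o[2])/d[2]
def proj(c,p):
    q=c['K']@(c['R']@np.array(p,float)+c['t']); return q[:2]/q[2]
def save(c,name,crop=None,s=1):
    f=c['frame'][:,:,::-1]
    if crop: f=f[crop[1]:crop[3],crop[0]:crop[2]]
    cv2.imwrite('pics/'+name,cv2.resize(f,None,fx=s,fy=s,interpolation=cv2.INTER_CUBIC))
E
python3 - <<'E'
from h import *
import pickle
d={}
for n in ['scene','side','wrist']:
    c=cam(n); save(c,n+'0.png',s=1.4); d[n]=c
    print(n,c['f'],c['cx'],c['cy'],-c['R'].T@c['t'])
pickle.dump(d,open('c0.pkl','wb'))
print(r.observe())
E
```

```text
scene 407.5607442462605 282.1411291050895 206.15786560017366 [896.68665532 390.26111559 903.92095174]
side 422.9212171486867 280.64911451761407 202.51215697873604 [ 483.87667533 -640.76599691  784.74474987]
wrist 300.4891638323502 281.9426471278828 209.24719279250485 [574.02922706  74.90611752 372.15731583]
{'time': 0.15, 'joint_positions': array([-1.14764942e+00,  1.83430584e+01,  8.96903406e+01,  1.15582912e-03,
        7.20440746e+01, -1.14427672e+00]), 'qvel': array([ 0.05258217, -0.16354676, -0.22746994, -0.14554635,  0.01265503,
       -0.02057455]), 'joint_efforts': array([-9.13009580e-05, -4.15840280e+01, -2.34345907e+01, -1.12702321e-04,
        5.94026569e-03, -2.51738534e-06]), 'position': array([ 5.74641931e+02, -3.35053687e-03,  2.30677156e+02]), 'eef_rot': array([-1.79997354e+02,  7.74362502e-02, -3.72797649e-03]), 'contact_force': array([0.21303526, 0.23792443, 0.64447836]), 'moment': array([ 0.01588544, -0.00011864, -0.00072164]), 'grip_width': 85.19953692718266}
```

View pics/scene0.png

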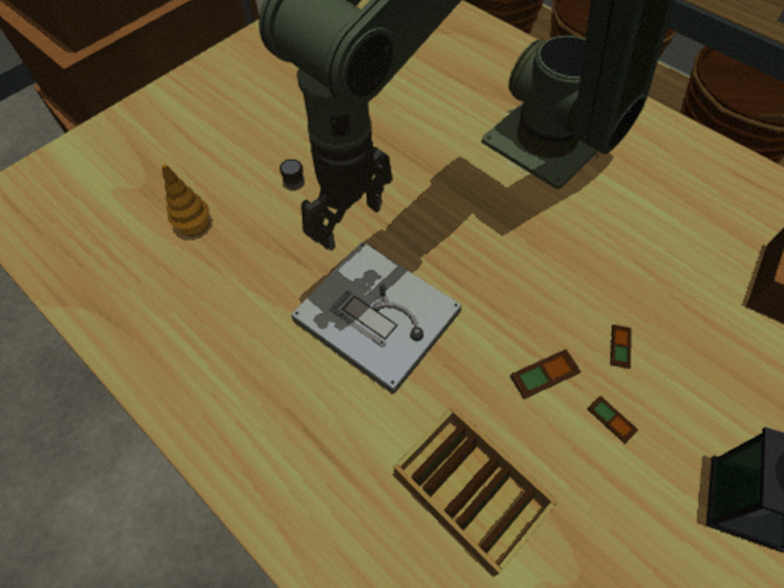

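View pics/side0.png

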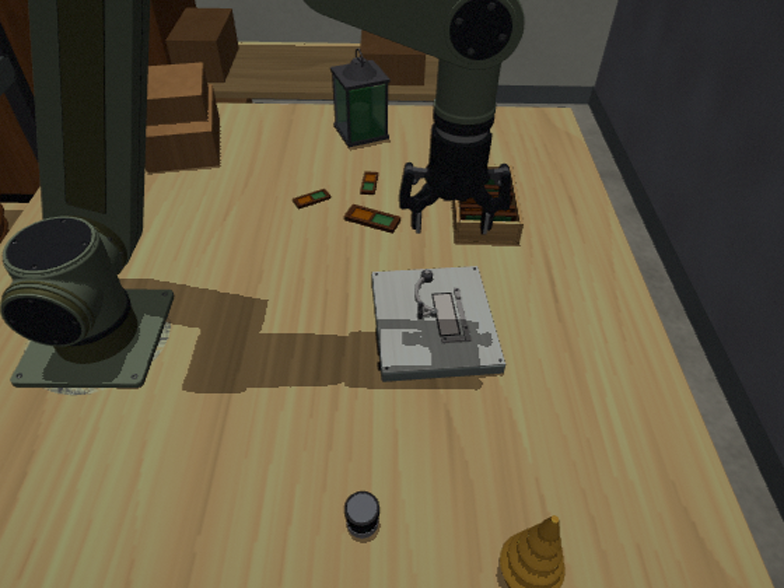

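View pics/wrist0.png

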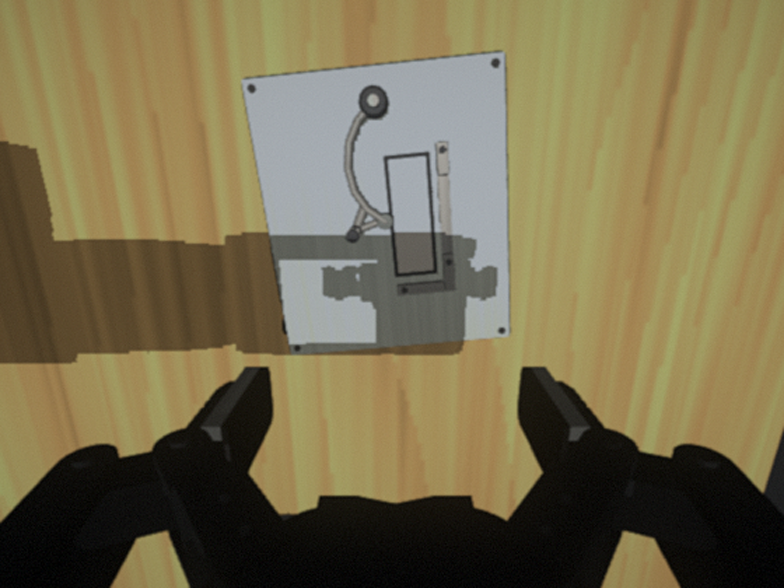

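Run:
```python
import pickle
from h import *
d=pickle.load(open('c0.pkl','rb'))
save(d['wrist'],'w0c.png',(160,25,380,265),2.5)
save(d['scene'],'s0c.png',(350,220,470,330),5)
w=d['wrist']
for u,v in [(245,79),(504,51),(509,333),(290,353)]: print(ray(w,u/1.4,v/1.4,28).round(1))
for n,u,v,z in [('pivot',372,101,43),('pin',352,234,64),('nose',388,220,38),('edge',441,290,34)]: print(n,ray(w,u/1.4,v/1.4,z).round(1))
for n,l in [('scene',[(545,373),(621,346),(612,419)]),('side',[(372,217),(312,198),(370,183)])]:
  for u,v in l: print(n,ray(d[n],u/1.4,v/1.4,10).round(1))
```

```text
[462.7 135.9  28. ]
[653.1 154.   28. ]
[673.9 -66.9  28. ]
[479.6 -86.   28. ]
pivot [557.3 118.8  43. ]
pin [542.1  26.3  64. ]
nose [568.1  33.3  38. ]
edge [612.1 -25.5  34. ]
scene [460.4 318.4  10. ]
scene [331.2 385.1  10. ]
scene [452.7 442.9  10. ]
side [457.2 316.6  10. ]
side [327.8 378.5  10. ]
side [450.3 435.   10. ]
```

View pics/w0c.png

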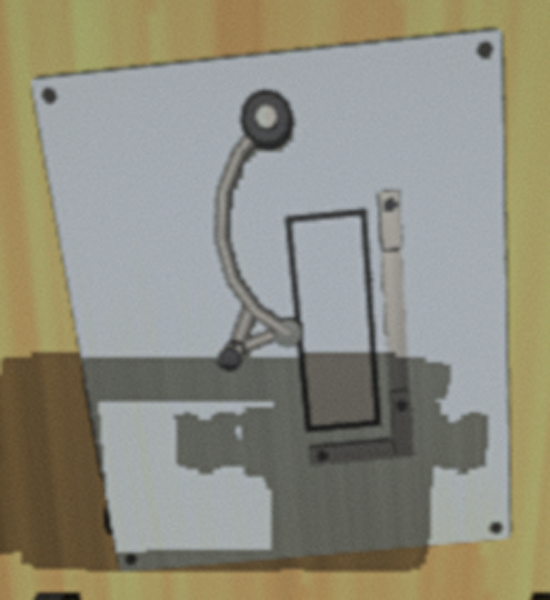

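View pics/s0c.png

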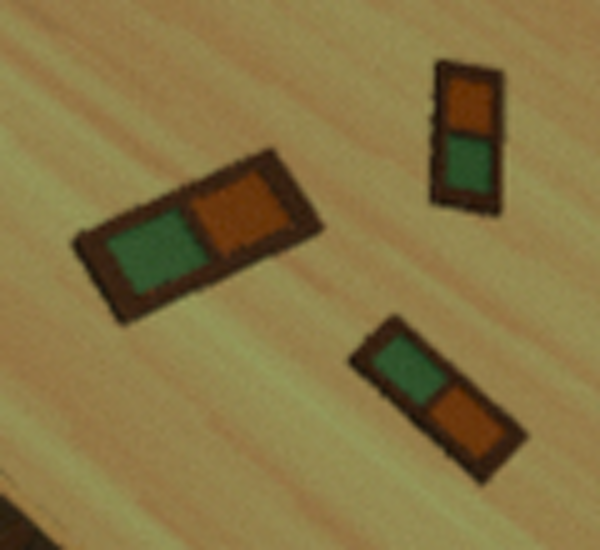

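Run:
```python
import pickle
from h import *
d=pickle.load(open('c0.pkl','rb'))
save(d['scene'],'s0p.png',(200,165,340,285),5)
save(d['side'],'d0p.png',(255,180,370,275),6)
print(d['wrist'].keys(), d['side']['frame'].shape)
```

```text
dict_keys(['frame', 'fovy', 'cx', 'cy', 'rvec', 'tvec', 'f', 'K', 'R', 't']) (420, 560, 3)
```

View pics/s0p.png

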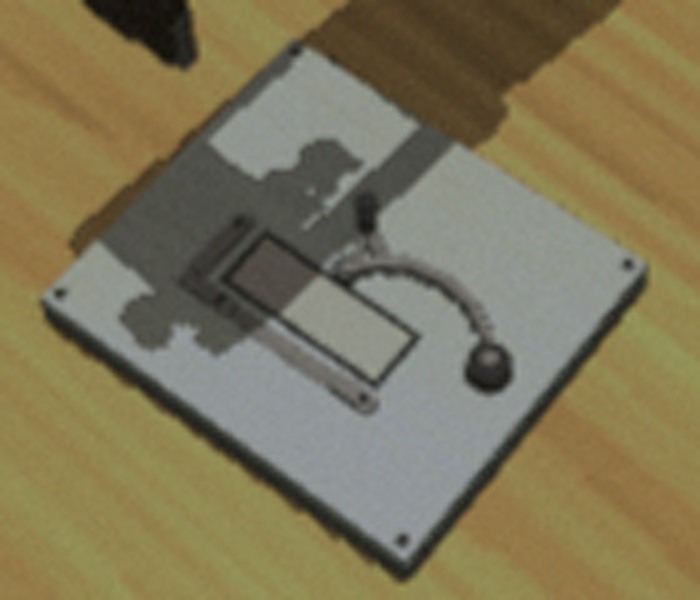

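View pics/d0p.png

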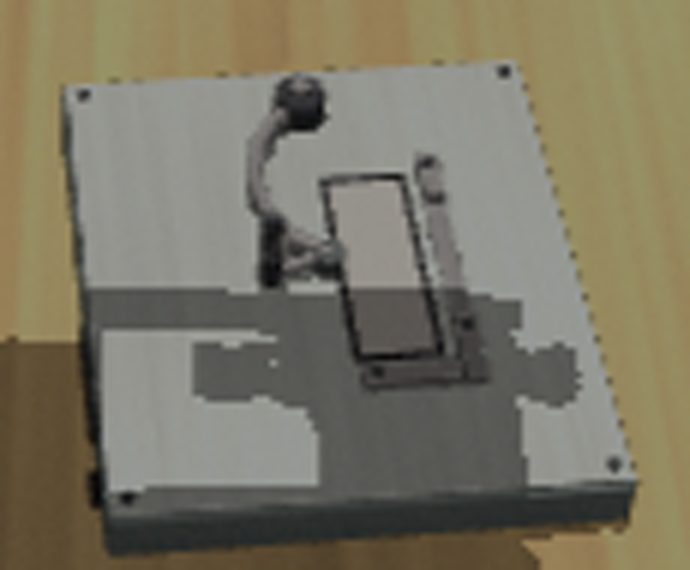

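Run:
```python
import pickle
from h import *
d=pickle.load(open('c0.pkl','rb'))
S=lambda u,v:(200+u/5,165+v/5); D=lambda u,v:(255+u/6,180+v/6); W=lambda u,v:(160+u/2.5,25+v/2.5)
# order: far-left(+y) robot side, +y far side, -y far side, -y robot side
P={'scene':[S(647,266),S(405,572),S(45,302),S(300,45)],'side':[D(65,87),D(518,63),D(633,482),D(103,515)],'wrist':[W(33,78),W(498,30),W(510,538),W(118,569)]}
Q={'scene':[S(490,350),S(367,195),S(242,218),S(365,398)],'side':[D(300,90),D(268,222),D(377,370),D(428,160)],'wrist':[W(266,115),W(229,355),W(322,455),W(391,204)]}
N=['pivot','pin','stopscrew','edgescrew'];Z=[43,64,34,34]
for n in P:
  c=d[n]; X=np.array([ray(c,*p,28)[:2] for p in P[n]]); print(n,X.round(1).tolist(),np.linalg.norm(X-np.roll(X,-1,0),axis=1).round(1),X.mean(0).round(1))
  for nm,z,q in zip(N,Z,Q[n]): print('  ',nm,ray(c,*q,z)[:2].round(1))
```

```text
scene [[464.5, 138.1], [661.0, 158.8], [679.0, -64.6], [485.4, -80.5]] [197.5 224.1 194.2 219.7] [572.5  38. ]
   pivot [557.2 117. ]
   pin [543.4  24.5]
   stopscrew [582.5 -24.9]
   edgescrew [612.4  87.8]
side [[461.5, 134.6], [657.1, 152.1], [676.3, -72.2], [480.0, -88.8]] [196.3 225.1 197.  224.2] [568.7  31.4]
   pivot [560.3 118.7]
   pin [542.6  24.1]
   stopscrew [583.9 -24.6]
   edgescrew [612.4  87.3]
wrist [[460.8, 136.1], [652.3, 153.5], [674.6, -70.0], [479.6, -86.6]] [192.3 224.6 195.7 223.5] [566.8  33.3]
   pivot [558.  119.8]
   pin [542.3  26.5]
   stopscrew [581.4 -25.3]
   edgescrew [610.2  86.2]
```

Slide candidates in scene pixels are (389,266), (444,247) and (437,299). The first is clearly the largest, about 110x46 mm, at world (459,317). The panel's corners agree across all three views. I'll go over the pin first.

>>> arm_command:
  commands:
    - {"tx":-16,"ty":-12,"tz":40,"rz":0.08}
    - {"tx":-32,"ty":-25,"tz":85,"rz":0.17}
    - {"tx":-32,"ty":-25,"tz":115,"rz":0.17}
    - {"tx":-32,"ty":-25,"tz":115,"rz":0.17}
  grip: 0
  squeeze: 30

```text
validation failed for argument at $.co...
```

Run:
```python
from h import *
import pickle
c=cam('wrist'); save(c,'w1.png',s=1.4); pickle.dump(c,open('w1.pkl','wb'))
print(-c['R'].T@c['t']); o=r.observe(); print(o['position'],o['eef_rot'],o['contact_force'],o['time'])
print(proj(c,[542.8,25,64])*1.4, proj(c,[558.5,118.5,43])*1.4)
```

```text
[574.0654475   74.90540479 372.26962858]
[ 5.74744217e+02 -1.28250657e-02  2.30797782e+02] [-1.79997900e+02  6.07584650e-02 -3.78125181e-03] [ 0.25922843 -0.25931757  0.23773525] 0.2
[352.87773871 235.80228376] [373.56978583 101.44064416]
```

View pics/w1.png

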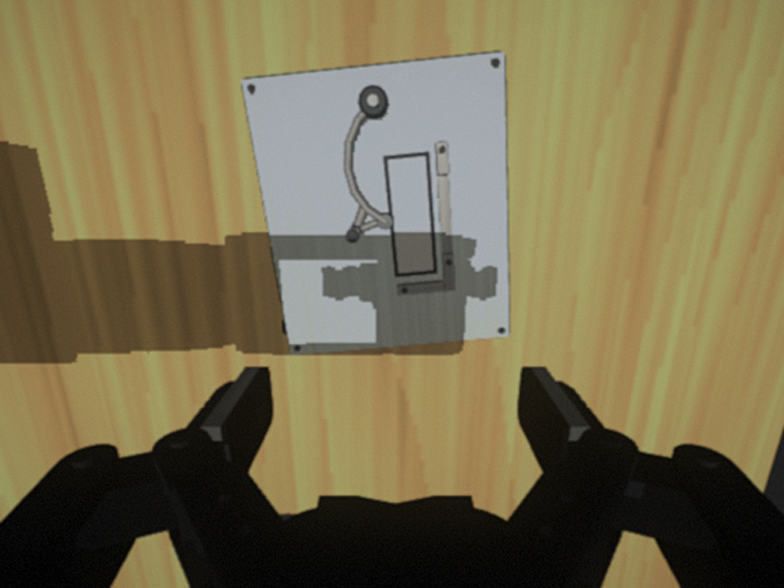

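The call was refused and nothing moved. I'll retry with all six keys in each row.

>>> arm_command:
  commands:
    - {"tx":-16,"ty":-12,"tz":40,"rx":0,"ry":0,"rz":0.08}
    - {"tx":-32,"ty":-25,"tz":85,"rx":0,"ry":0,"rz":0.17}
    - {"tx":-32,"ty":-25,"tz":115,"rx":0,"ry":0,"rz":0.17}
    - {"tx":-32,"ty":-25,"tz":115,"rx":0,"ry":0,"rz":0.17}
  grip: 0
  squeeze: 30

```text
time: 0.7
position: [541.2, 25.1, 114.3]
eef_rot: [179.9, 0.3, -9.7]
contact_force: [0.4, -0.3, 0.1]
grip_width: 85.2
```

Run:
```python
from h import *
import pickle
c=cam('wrist'); save(c,'w2.png',s=1.4); pickle.dump(c,open('w2.pkl','wb'))
o=r.observe(); print(o['position'],o['eef_rot'],o['contact_force'],o['time'])
print(proj(c,[542.8,25,64])*1.4, proj(c,[558.5,118.5,43])*1.4)
```

```text
[542.85975713  25.00154774 116.05464072] [ 1.79984567e+02  7.38453345e-02 -9.73333664e+00] [0.02930236 0.33166475 0.2795634 ] 0.75
[400.52593072 324.46312457] [400.00795261 119.60124171]
```

View pics/w2.png

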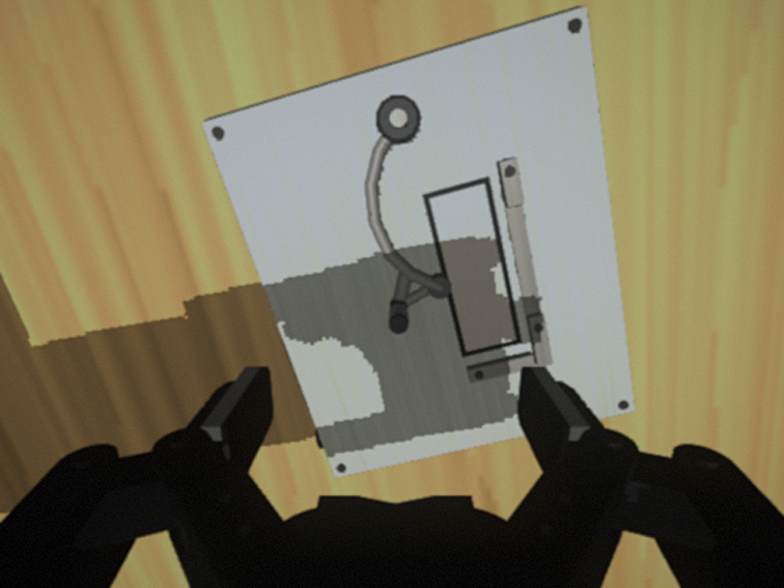

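>>> arm_command:
  commands:
    - {"tx":-1,"ty":0,"tz":50,"rx":0,"ry":0,"rz":0}
    - {"tx":-1,"ty":0,"tz":73,"rx":0,"ry":0,"rz":0}
    - {"tx":-1,"ty":0,"tz":73,"rx":0,"ry":0,"rz":0}
  grip: 0

```text
time: 1.12
position: [542.3, 25.0, 43.4]
eef_rot: [180.0, 0.0, -9.8]
contact_force: [0.8, 0.2, -0.4]
grip_width: 85.5
```

>>> arm_command:
  commands:
    - {"tx":0,"ty":0,"tz":0,"rx":0,"ry":0,"rz":0}
    - {"tx":0,"ty":0,"tz":0,"rx":0,"ry":0,"rz":0}
    - {"tx":0,"ty":0,"tz":0,"rx":0,"ry":0,"rz":0}
    - {"tx":0,"ty":0,"tz":0,"rx":0,"ry":0,"rz":0}
    - {"tx":0,"ty":0,"tz":0,"rx":0,"ry":0,"rz":0}
    - {"tx":0,"ty":0,"tz":0,"rx":0,"ry":0,"rz":0}
  grip: 1
  squeeze: 30

```text
time: 1.88
position: [542.7, 25.1, 43.8]
eef_rot: [-180.0, -0.1, -9.7]
contact_force: [0.2, -0.9, 3.8]
grip_width: 8.4
```

Run:
```python
from h import *
c=cam('wrist'); save(c,'w3.png',s=1.4)
c=cam('side'); save(c,'d3.png',(255,130,385,275),5)
o=r.observe(); print(o['position'],o['contact_force'],o['grip_width'])
```

```text
[542.644608    25.09011235  43.7371481 ] [ 0.05934971 -1.53680151  3.52555446] 8.6639217341865
```

View pics/w3.png

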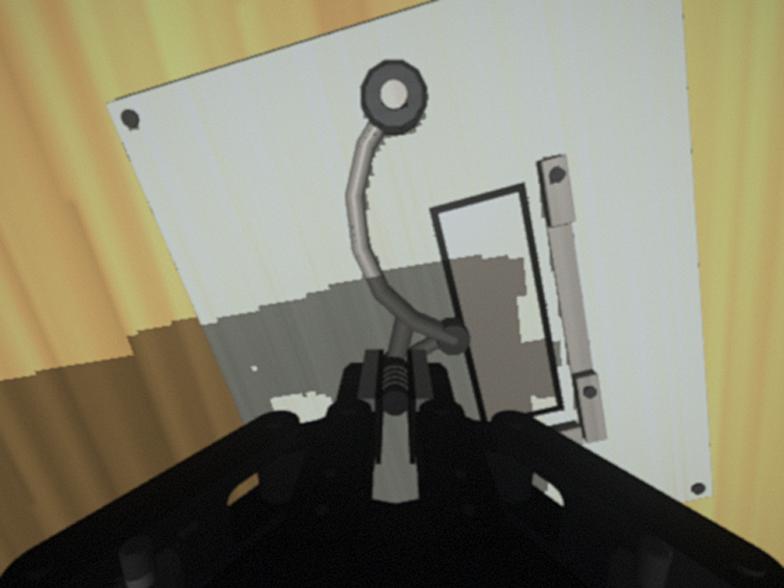

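View pics/d3.png

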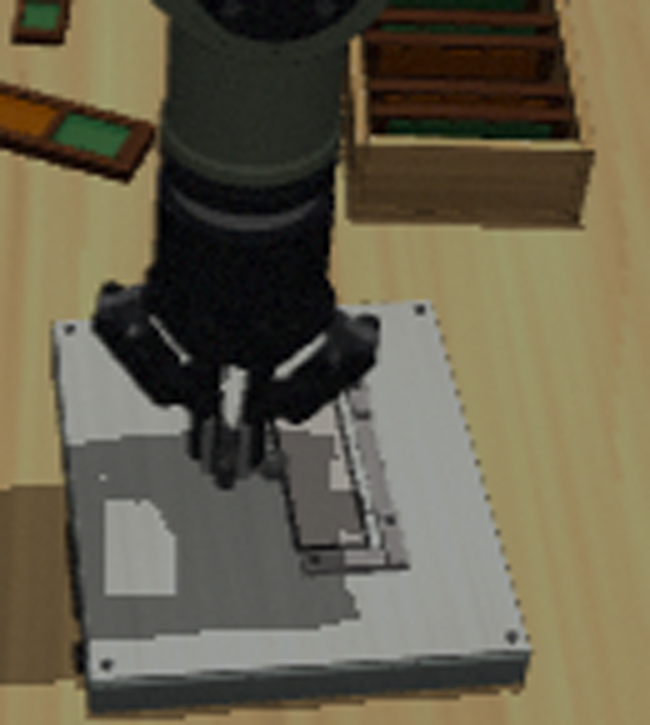

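>>> arm_command:
  commands:
    - {"tx":-9.6,"ty":-0.5,"tz":0,"rx":0,"ry":0,"rz":0.1}
    - {"tx":-19.1,"ty":-1.9,"tz":0,"rx":0,"ry":0,"rz":0.2}
    - {"tx":-28.4,"ty":-4.3,"tz":0,"rx":0,"ry":0,"rz":0.3}
    - {"tx":-39.1,"ty":-8.3,"tz":0,"rx":0,"ry":0,"rz":0.42}
    - {"tx":-49.4,"ty":-13.7,"tz":0,"rx":0,"ry":0,"rz":0.54}
    - {"tx":-58.9,"ty":-20.2,"tz":0,"rx":0,"ry":0,"rz":0.66}
    - {"tx":-67.5,"ty":-27.8,"tz":0,"rx":0,"ry":0,"rz":0.78}
    - {"tx":-74,"ty":-34.8,"tz":0,"rx":0,"ry":0,"rz":0.88}
    - {"tx":-78.6,"ty":-40.9,"tz":0,"rx":0,"ry":0,"rz":0.96}
    - {"tx":-82.3,"ty":-46.5,"tz":0,"rx":0,"ry":0,"rz":1.03}

```text
time: 3.22
position: [469.0, 86.0, 43.7]
eef_rot: [-179.9, 0.1, -68.9]
contact_force: [0.5, 3.4, 3.0]
grip_width: 8.5
```

>>> arm_command:
  commands:
    - {"tx":0,"ty":0,"tz":0,"rx":0,"ry":0,"rz":0}
    - {"tx":0,"ty":0,"tz":0,"rx":0,"ry":0,"rz":0}

```text
time: 3.48
position: [469.3, 85.4, 43.6]
eef_rot: [-179.9, 0.0, -68.7]
contact_force: [0.6, 3.2, 4.8]
grip_width: 8.7
```

Run:
```python
from h import *
c=cam('wrist'); save(c,'w4.png',s=1.4)
o=r.observe(); print(o['position'],o['eef_rot'],o['contact_force'],o['grip_width'])
```

```text
[469.28443115  85.29689268  43.62448374] [-1.79927301e+02  2.69046494e-02 -6.87346200e+01] [0.74584555 2.98350134 5.34762428] 8.894375083368711
```

View pics/w4.png

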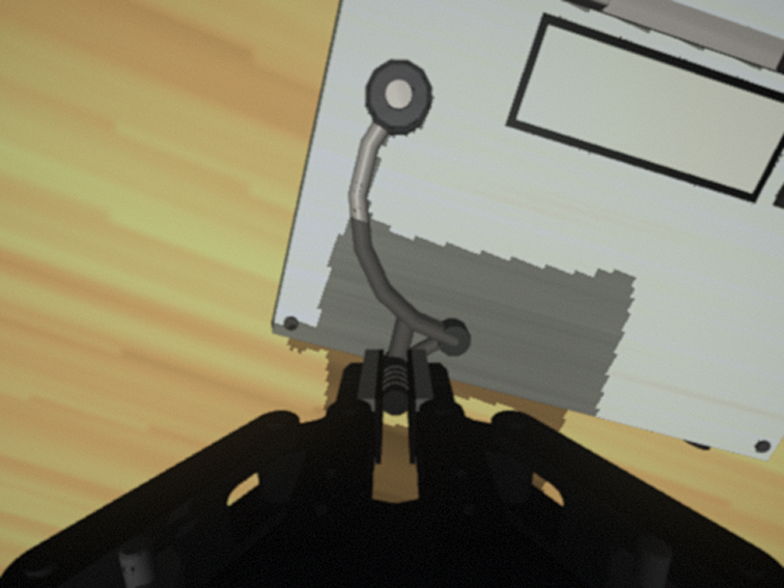

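>>> arm_command:
  commands:
    - {"tx":0,"ty":0,"tz":0,"rx":0,"ry":0,"rz":0}
    - {"tx":0,"ty":0,"tz":0,"rx":0,"ry":0,"rz":0}
    - {"tx":0,"ty":0,"tz":0,"rx":0,"ry":0,"rz":0}
    - {"tx":0,"ty":0,"tz":-25,"rx":0,"ry":0,"rz":0}
    - {"tx":0,"ty":0,"tz":-60,"rx":0,"ry":0,"rz":0}
    - {"tx":0,"ty":0,"tz":-110,"rx":0,"ry":0,"rz":0}
    - {"tx":0,"ty":0,"tz":-160,"rx":0,"ry":0,"rz":0}
    - {"tx":0,"ty":0,"tz":-210,"rx":0,"ry":0,"rz":0}
    - {"tx":0,"ty":0,"tz":-210,"rx":0,"ry":0,"rz":0}
  grip: 0

```text
time: 4.65
position: [470.8, 85.0, 257.1]
eef_rot: [-179.5, -0.1, -68.8]
contact_force: [0.2, -0.7, -0.9]
grip_width: 85.6
```

Run:
```python
from h import *
import pickle
d={}
for n in ['wrist','scene','side']:
    c=cam(n); d[n]=c
pickle.dump(d,open('c5.pkl','wb'))
save(d['wrist'],'w5.png',s=1.4)
save(d['scene'],'s5.png',(200,150,470,330),2.9)
o=r.observe(); print(o['position'],o['eef_rot'],o['contact_force'],o['grip_width'],o['time'],o['joint_positions'])
```

```text
[467.86043268  84.64984671 252.04871253] [ 1.79851346e+02  2.28913132e-02 -6.87552178e+01] [-0.24687641 -0.52382258  0.01537155] 85.51076789699005 4.8 [ 8.87594737e+00  8.57737179e+00  9.97629388e+01 -9.98121774e-03
  7.18097969e+01  7.76342637e+01]
```

View pics/w5.png

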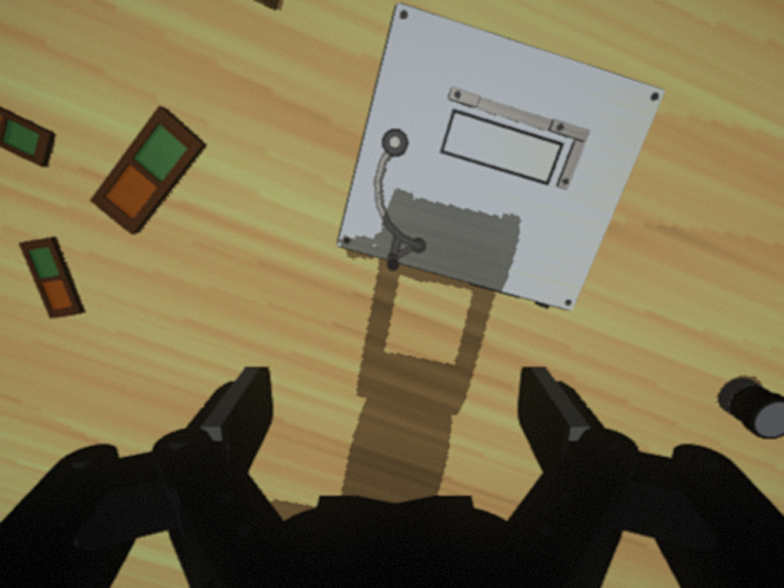

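View pics/s5.png

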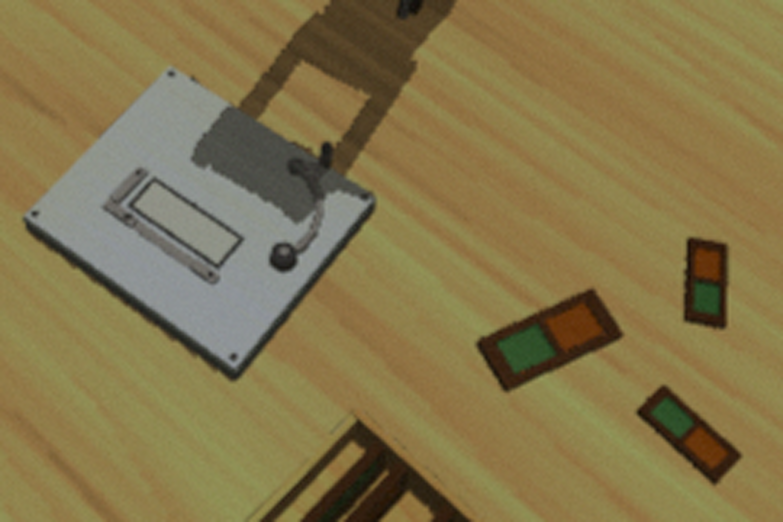

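The arm stays open (pin at wrist-view (392,264)) with the gripper clear. Next I'll measure the slide, the window and the edges.

Run:
```python
import pickle
from h import *
d=pickle.load(open('c5.pkl','rb'))
for n,box in [('wrist',(60,70,150,175)),('scene',(355,245,425,290)),('side',(235,140,295,170))]:
  c=d[n]; x0,y0,x1,y1=box
  hsv=cv2.cvtColor(c['frame'],cv2.COLOR_RGB2HSV)[y0:y1,x0:x1]; 
  bg=np.median(c['frame'][y0:y1,x0:x1].reshape(-1,3),0)
  m=((hsv[...,2]<105)|((hsv[...,0]>35)&(hsv[...,1]>110))).astype(np.uint8)
  m=cv2.morphologyEx(m,cv2.MORPH_CLOSE,np.ones((5,5)))
  cs,_=cv2.findContours(m,cv2.RETR_EXTERNAL,cv2.CHAIN_APPROX_NONE)
  k=max(cs,key=cv2.contourArea)[:,0,:]+[x0,y0]
  P=np.array([ray(c,u,v,10)[:2] for u,v in k],np.float32)
  R=cv2.minAreaRect(P); print(n,cv2.contourArea(k),R)
  im=c['frame'][:,:,::-1].copy(); cv2.drawContours(im,[k.reshape(-1,1,2)],-1,(255,0,255),1); cv2.imwrite(f'pics/m5{n}.png',cv2.resize(im[y0:y1,x0:x1],None,fx=4,fy=4))
save(d['wrist'],'w5c.png',(240,0,480,225),3.2)
```

```text
wrist 3550.0 ((455.65771484375, 315.5785217285156), (48.97682189941406, 112.05353546142578), 67.55462646484375)
scene 876.0 ((460.75396728515625, 318.1880798339844), (48.43150329589844, 114.13275146484375), 67.38892364501953)
side 449.0 ((456.6859436035156, 313.7670593261719), (57.44053649902344, 114.79988098144531), 67.50333404541016)
```

View pics/m5wrist.png

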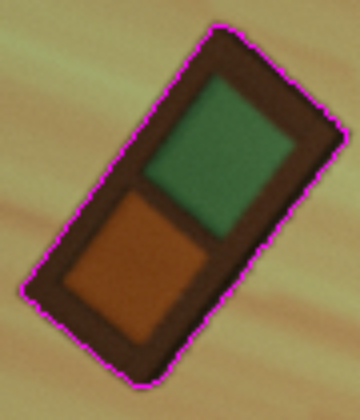

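View pics/w5c.png

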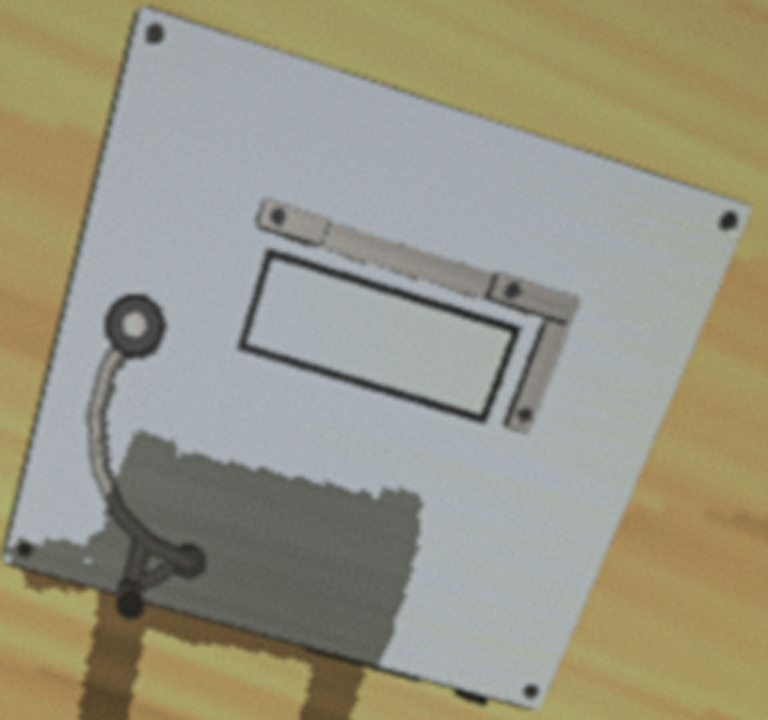

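```bash
cat >> h.py <<'E'
def tool(cmd,tgt,yaw,tyaw):
    a=np.radians(yaw); d=np.array(tgt,float)-np.array(cmd,float)
    return dict(tx=round(d[0]*np.cos(a)+d[1]*np.sin(a),1),ty=round(d[0]*np.sin(a)-d[1]*np.cos(a),1),tz=round(-d[2],1),rz=round(-np.radians(tyaw-yaw),4))
E
python3 - <<'E'
import pickle
from h import *
d=pickle.load(open('c5.pkl','rb'))
w=d['wrist']; W=lambda u,v:(240+u/3.2,u*0+v/3.2)
X=np.array([ray(w,*W(*p),28)[:2] for p in [(268,250),(519,328),(486,421),(240,347)]])
print(X.round(1).tolist(),np.linalg.norm(X-np.roll(X,-1,0),axis=1),X.mean(0))
for a,b in [(0,1),(3,2)]: v=X[b]-X[a]; print(np.degrees(np.arctan2(v[1],v[0])))
Y=np.array([ray(w,*W(*p),28)[:2] for p in [(142,7),(750,205),(542,708),(8,562)]])
print(Y.round(1).tolist(),np.linalg.norm(Y-np.roll(Y,-1,0),axis=1),Y.mean(0))
for a,b in [(0,1),(3,2)]: v=Y[b]-Y[a]; print(np.degrees(np.arctan2(v[1],v[0])))
for p in [(153,33),(728,221),(531,691),(24,549)]: print('screw',ray(w,*W(*p),28)[:2].round(1))
for p,z in [((133,324),43),((278,216),34),((513,290),34),((525,414),34)]: print(ray(w,*W(*p),z).round(1))
# edge faces, top edge near window z=34
for p in [(258,226),(325,245),(490,299),(567,323),(544,320),(503,425)]: print('face',ray(w,*W(*p),34).round(1),ray(w,*W(*p),28).round(1))
print(tool((467.9,84.6,252),(457.5,316,152),-68.75,67.5))
save(d['scene'],'s5c.png',(205,195,285,255),9)
E
```

```text
[[598.8, 83.9], [607.7, -11.9], [574.0, -15.8], [564.9, 80.4]] [96.2609398  33.97600322 96.58633565 34.03782833] [586.34387645  34.14991119]
-84.66868051513923
-84.6292317381002
[[652.5, 153.1], [673.7, -68.9], [480.7, -89.0], [459.0, 133.7]] [222.99948952 194.0381259  223.75912838 194.43052222] [566.48554959  32.23490918]
-84.54982892115328
-84.44808692124766
screw [646.8 146.9]
screw [666.4 -64.4]
screw [485.6 -81.4]
screw [466.1 129.6]
[557.4 119.5  43. ]
[609.1  85.5  34. ]
[617.2  -2.   34. ]
[580.8 -25.9  34. ]
face [603.6  90.7  34. ] [604.7  90.3  28. ]
face [606.5  66.4  34. ] [607.6  65.6  28. ]
face [611.5   4.2  34. ] [612.8   2.5  28. ]
face [614.3 -25.2  34. ] [615.6 -27.5  28. ]
face [612.2 -17.   34. ] [613.5 -19.2  28. ]
face [574.4 -20.2  34. ] [575.  -22.4  28. ]
{'tx': np.float64(-219.4), 'ty': np.float64(-74.2), 'tz': np.float64(100.0), 'rz': np.float64(-2.378)}
```

View pics/s5c.png

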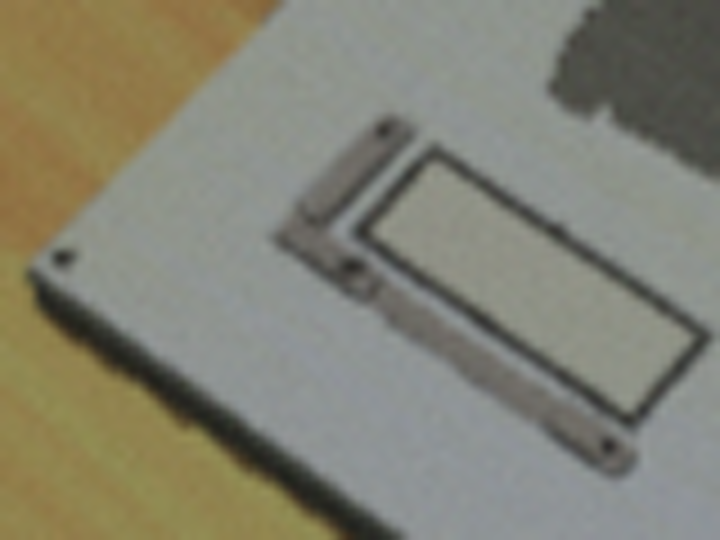

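>>> arm_command:
  commands:
    - {"tx":-25,"ty":-8,"tz":0,"rx":0,"ry":0,"rz":-0.18}
    - {"tx":-70,"ty":-25,"tz":20,"rx":0,"ry":0,"rz":-0.36}
    - {"tx":-120,"ty":-40,"tz":40,"rx":0,"ry":0,"rz":-0.54}
    - {"tx":-160,"ty":-54,"tz":60,"rx":0,"ry":0,"rz":-0.72}
    - {"tx":-200,"ty":-67,"tz":80,"rx":0,"ry":0,"rz":-0.9}
    - {"tx":-219.4,"ty":-74.2,"tz":90,"rx":0,"ry":0,"rz":-1.08}
    - {"tx":-219.4,"ty":-74.2,"tz":100,"rx":0,"ry":0,"rz":-1.26}
    - {"tx":-219.4,"ty":-74.2,"tz":100,"rx":0,"ry":0,"rz":-1.44}
    - {"tx":-219.4,"ty":-74.2,"tz":100,"rx":0,"ry":0,"rz":-1.62}
    - {"tx":-219.4,"ty":-74.2,"tz":100,"rx":0,"ry":0,"rz":-1.8}

```text
time: 6.05
position: [457.2, 315.5, 151.0]
eef_rot: [180.0, 0.3, 34.7]
contact_force: [-0.8, 0.3, -0.1]
grip_width: 85.6
```

>>> arm_command:
  commands:
    - {"tx":0,"ty":0,"tz":0,"rx":0,"ry":0,"rz":-0.18}
    - {"tx":0,"ty":0,"tz":0,"rx":0,"ry":0,"rz":-0.36}
    - {"tx":0,"ty":0,"tz":0,"rx":0,"ry":0,"rz":-0.54}
    - {"tx":0,"ty":0,"tz":0,"rx":0,"ry":0,"rz":-0.578}
    - {"tx":0,"ty":0,"tz":0,"rx":0,"ry":0,"rz":-0.578}
    - {"tx":0,"ty":0,"tz":0,"rx":0,"ry":0,"rz":-0.578}

```text
time: 6.8
position: [457.9, 315.9, 152.2]
eef_rot: [-179.9, 0.1, 67.5]
contact_force: [0.8, 0.9, -0.1]
grip_width: 84.9
```

Run:
```python
from h import *
import pickle
c=cam('wrist'); save(c,'w6.png',s=1.4)
o=r.observe(); print(o['position'],o['eef_rot'],o['contact_force'],o['grip_width'],o['time'])
hsv=cv2.cvtColor(c['frame'],cv2.COLOR_RGB2HSV)
m=((hsv[...,2]<105)|((hsv[...,0]>35)&(hsv[...,1]>110))).astype(np.uint8)
m=cv2.morphologyEx(m,cv2.MORPH_CLOSE,np.ones((5,5)))
cs,_=cv2.findContours(m,cv2.RETR_EXTERNAL,cv2.CHAIN_APPROX_NONE)
for k in sorted(cs,key=cv2.contourArea)[-5:]:
  k=k[:,0,:]; P=np.array([ray(c,u,v,10)[:2] for u,v in k],np.float32); print(k.mean(0)*1.4,cv2.minAreaRect(P))
```

```text
[458.08592086 316.01096875 152.52560627] [-1.79954023e+02  7.62799502e-02  6.74661859e+01] [-0.66252933 -0.13107923 -0.15648314] 85.45195098867292 6.85
[410.52348485  37.61439394] ((323.96295166015625, 384.04156494140625), (75.50067138671875, 33.52607727050781), 30.183935165405273)
[32.78857143 74.51428571] ((264.3395690917969, 164.78318786621094), (56.11733627319336, 65.50096893310547), 52.11471176147461)
[564.67280702 186.35350877] ((443.8584899902344, 441.447998046875), (77.23638153076172, 31.731090545654297), 83.91483306884766)
[389.11671388 265.53597734] ((450.11004638671875, 308.71893310546875), (68.24118041992188, 109.76182556152344), 67.42269897460938)
[354.84801536 500.17823303] ((618.5357666015625, 244.33346557617188), (700.1543579101562, 219.58009338378906), 67.5157470703125)
```

View pics/w6.png

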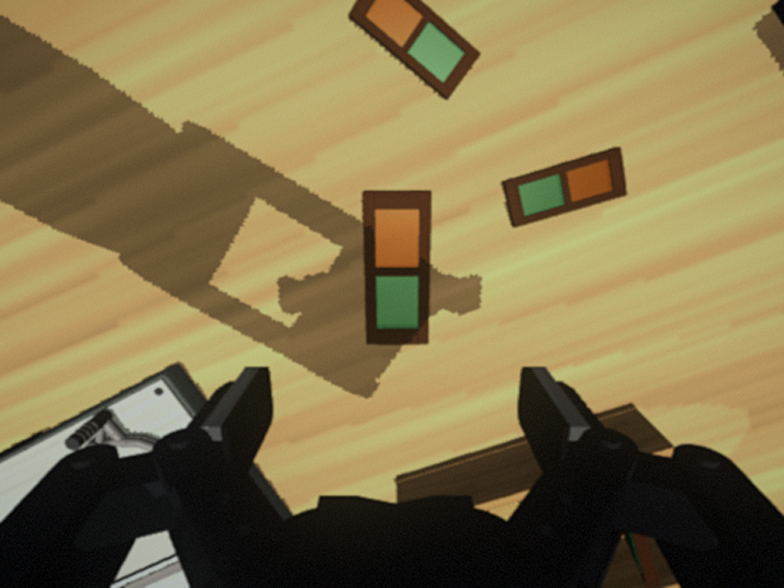

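Run:
```python
from h import *
c=cam('wrist')
X=np.array([ray(c,u/1.4,v/1.4,10)[:2] for u,v in [(363,191),(431,191),(428,343),(367,343)]])
print(X.round(1).tolist(),np.linalg.norm(X-np.roll(X,-1,0),axis=1).round(1),X.mean(0))
t=np.array([458,316]); a=np.radians(67.5)
print('in tool',(X.mean(0)-t)@[np.cos(a),np.sin(a)],(X.mean(0)-t)@[np.sin(a),-np.cos(a)])
for p in [(397,478),(632,405)]:
  b=ray(c,p[0]/1.4,p[1]/1.4,55)[:2]; print(b,(b-t)@[np.cos(a),np.sin(a)],(b-t)@[np.sin(a),-np.cos(a)])
```

```text
[[395.7, 319.4], [412.9, 360.7], [513.1, 319.5], [496.0, 278.2]] [ 44.7 108.4  44.7 108.4] [454.41934386 319.43116961]
in tool 1.799729590687543 -4.621146680224204
[578.82744266 267.44544576] 1.3801016063649814 130.21102471868272
[584.50131116 429.40766308] 153.1849747030593 73.47273844872
```

>>> arm_command:
  commands:
    - {"tx":1.5,"ty":-4,"tz":50,"rx":0,"ry":0,"rz":0}
    - {"tx":1.5,"ty":-4,"tz":100,"rx":0,"ry":0,"rz":0}
    - {"tx":1.5,"ty":-4,"tz":135,"rx":0,"ry":0,"rz":0}
    - {"tx":1.5,"ty":-4,"tz":150.5,"rx":0,"ry":0,"rz":0}
    - {"tx":1.5,"ty":-4,"tz":150.5,"rx":0,"ry":0,"rz":0}

```text
time: 7.52
position: [455.2, 319.1, 2.4]
eef_rot: [-180.0, 0.1, 67.5]
contact_force: [0.4, -0.4, -0.1]
grip_width: 85.4
```

>>> arm_command:
  commands:
    - {"tx":0,"ty":0,"tz":0,"rx":0,"ry":0,"rz":0}
    - {"tx":0,"ty":0,"tz":0,"rx":0,"ry":0,"rz":0}
    - {"tx":0,"ty":0,"tz":0,"rx":0,"ry":0,"rz":0}
    - {"tx":0,"ty":0,"tz":0,"rx":0,"ry":0,"rz":0}
    - {"tx":0,"ty":0,"tz":0,"rx":0,"ry":0,"rz":0}
  grip: 1
  squeeze: 20

```text
time: 8.15
position: [456.0, 319.6, 4.3]
eef_rot: [179.9, -0.1, 67.5]
contact_force: [-0.8, 0.4, 6.3]
grip_width: 45.1
```

Run:
```python
from h import *
c=cam('wrist'); save(c,'w7.png',s=1.4)
c=cam('side'); save(c,'d7.png',(200,90,330,190),5)
o=r.observe(); print(o['position'],o['eef_rot'],o['contact_force'],o['grip_width'],o['time'])
```

```text
[456.00236651 319.6199586    4.28043665] [ 1.79917291e+02 -1.11814055e-01  6.74979271e+01] [-0.35295918 -0.46066862  6.34789849] 44.74086560745294 8.25
```

View pics/w7.png

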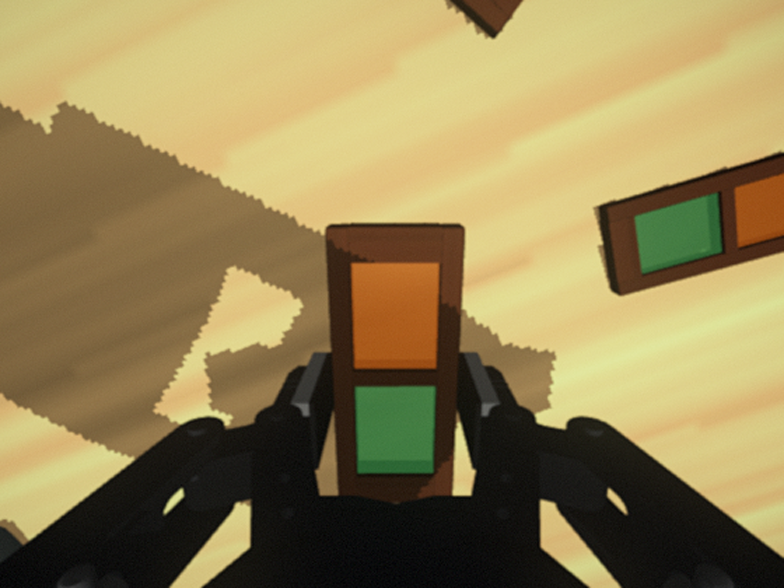

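View pics/d7.png

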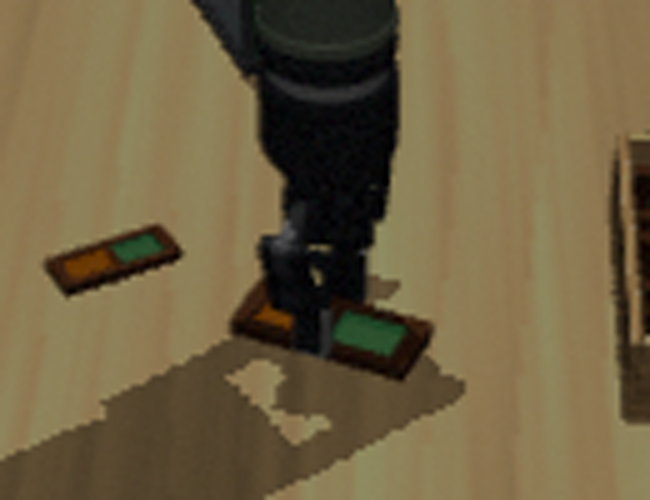

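Run:
```python
from h import *
c=cam('wrist'); o=r.observe(); t=o['position']; a=np.radians(67.5)
for p in [(330,353),(463,353)]:
  for z in [-5,0,5,10]:
    b=ray(c,p[0]/1.4,p[1]/1.4,z)[:2]-t[:2]; print(p,z,round(b@[np.cos(a),np.sin(a)],1),round(b@[np.sin(a),-np.cos(a)],1))
save(c,'w7c.png',(190,230,370,370),4)
```

```text
(330, 353) -5 -25.2 -4.7
(330, 353) 0 -24.4 -7.1
(330, 353) 5 -23.5 -9.4
(330, 353) 10 -22.7 -11.8
(463, 353) -5 26.9 -4.6
(463, 353) 0 26.0 -7.0
(463, 353) 5 25.2 -9.3
(463, 353) 10 24.3 -11.7
```

View pics/w7c.png

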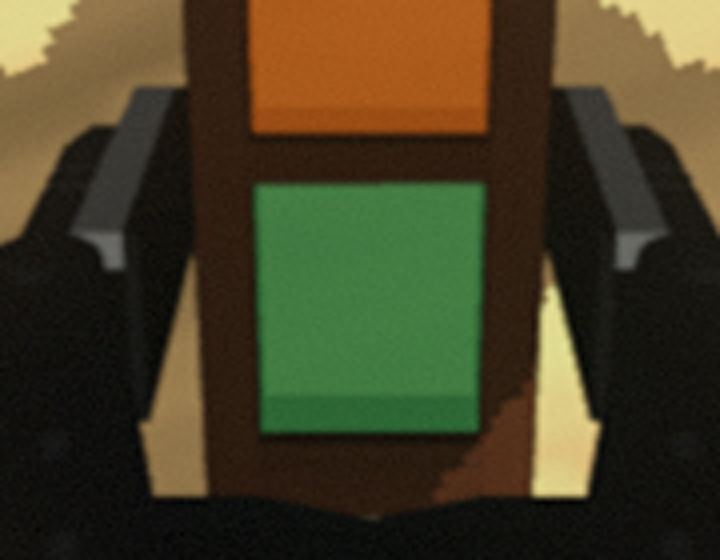

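>>> arm_command:
  commands:
    - {"tx":0,"ty":0,"tz":-10,"rx":0,"ry":0,"rz":0}
    - {"tx":0,"ty":0,"tz":-30,"rx":0,"ry":0,"rz":0}
    - {"tx":0,"ty":0,"tz":-70,"rx":0,"ry":0,"rz":0}
    - {"tx":0,"ty":0,"tz":-110,"rx":0,"ry":0,"rz":0}
    - {"tx":0,"ty":0,"tz":-118.5,"rx":0,"ry":0,"rz":0}
    - {"tx":0,"ty":0,"tz":-118.5,"rx":0,"ry":0,"rz":0}

```text
time: 9.05
position: [455.1, 319.1, 121.4]
eef_rot: [180.0, -0.0, 67.5]
contact_force: [-0.2, -0.2, -0.5]
grip_width: 44.9
```

Run:
```python
from h import *
c=cam('wrist'); save(c,'w8.png',s=1.4)
o=r.observe(); print(o['position'],o['eef_rot'],o['contact_force'],o['grip_width'],o['time'])
print(tool(o['position'],(579.8,39.5,110),67.5,5.4))
c=cam('scene'); save(c,'s8.png',(300,150,450,270),5)
```

```text
[454.5796471  318.72130802 120.40468304] [-1.79944364e+02  8.91207937e-02  6.74948488e+01] [ 0.32281779  0.85322212 -1.47812098] 45.183692230264334 9.1
{'tx': np.float64(-210.0), 'ty': np.float64(222.5), 'tz': np.float64(10.4), 'rz': np.float64(1.0838)}
```

View pics/w8.png

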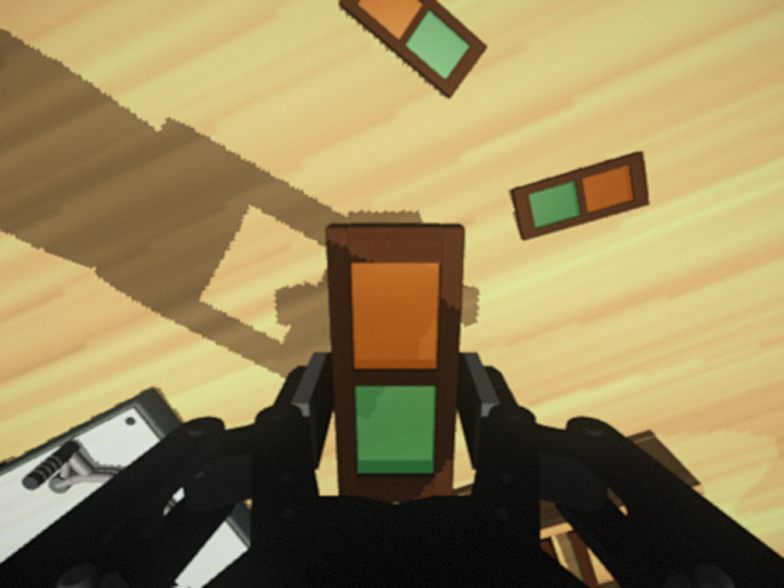

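View pics/s8.png

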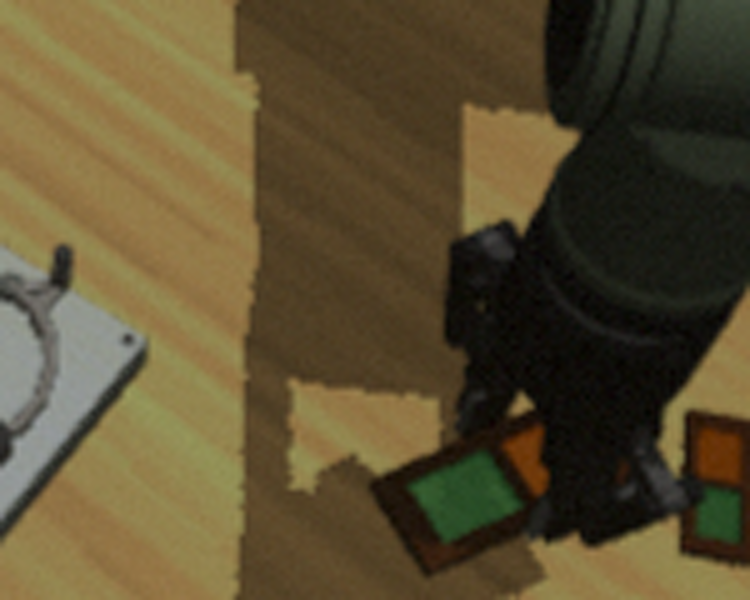

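>>> arm_command:
  commands:
    - {"tx":-12,"ty":12,"tz":0,"rx":0,"ry":0,"rz":0.08}
    - {"tx":-40,"ty":42,"tz":0,"rx":0,"ry":0,"rz":0.22}
    - {"tx":-75,"ty":80,"tz":0,"rx":0,"ry":0,"rz":0.38}
    - {"tx":-112,"ty":119,"tz":0,"rx":0,"ry":0,"rz":0.56}
    - {"tx":-148,"ty":157,"tz":0,"rx":0,"ry":0,"rz":0.74}
    - {"tx":-178,"ty":189,"tz":5,"rx":0,"ry":0,"rz":0.9}
    - {"tx":-200,"ty":212,"tz":10,"rx":0,"ry":0,"rz":1.03}
    - {"tx":-210,"ty":222.5,"tz":10,"rx":0,"ry":0,"rz":1.084}
    - {"tx":-210,"ty":222.5,"tz":10,"rx":0,"ry":0,"rz":1.084}
    - {"tx":-210,"ty":222.5,"tz":10,"rx":0,"ry":0,"rz":1.084}

```text
time: 10.4
position: [579.9, 41.1, 111.1]
eef_rot: [-180.0, 0.0, 5.5]
contact_force: [0.8, 0.3, -0.5]
grip_width: 44.7
```

Run:
```python
from h import *
c=cam('wrist'); save(c,'w9.png',s=1.4)
o=r.observe(); t=o['position']; print(t,o['eef_rot'],o['contact_force'],o['grip_width'],o['time'])
a=np.radians(o['eef_rot'][2])
for p in [(327,226),(395,226),(463,226),(395,378)]:
    b=ray(c,p[0]/1.4,p[1]/1.4,t[2]+5.7)[:2]-t[:2]; print(p,round(b@[np.cos(a),np.sin(a)],1),round(b@[np.sin(a),-np.cos(a)],1))
```

```text
[579.97350072  41.21337883 111.28939924] [-1.79977832e+02  2.54213768e-02  5.50418046e+00] [-0.7438375   0.0645951  -1.93859711] 44.7853790327532 10.45
(327, 226) -22.6 -56.1
(395, 226) -0.7 -56.0
(463, 226) 21.2 -56.0
(395, 378) -0.8 -1.6
```

View pics/w9.png

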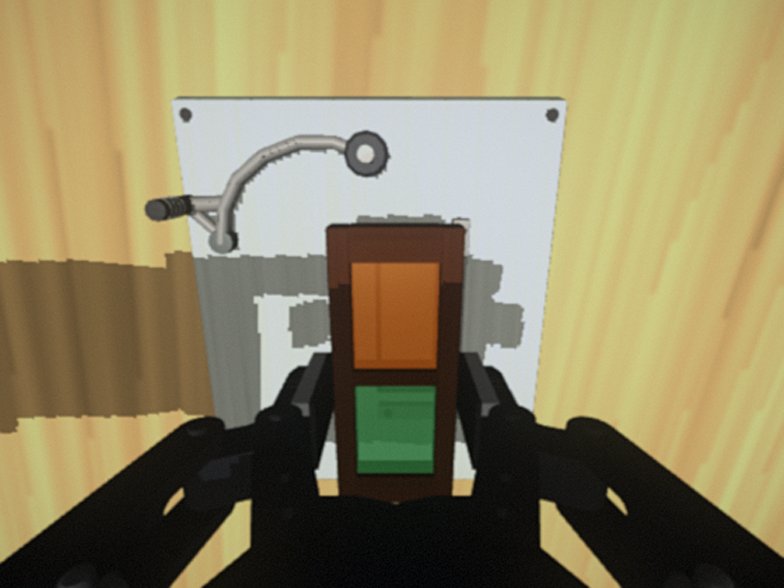

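>>> arm_command:
  commands:
    - {"tx":0,"ty":0,"tz":30,"rx":0,"ry":0,"rz":0}
    - {"tx":0,"ty":0,"tz":55,"rx":0,"ry":0,"rz":0}
    - {"tx":0,"ty":0,"tz":68,"rx":0,"ry":0,"rz":0}
    - {"tx":0,"ty":0,"tz":74,"rx":0,"ry":0,"rz":0}
    - {"tx":0,"ty":0,"tz":75,"rx":0,"ry":0,"rz":0}
    - {"tx":0,"ty":0,"tz":75,"rx":0,"ry":0,"rz":0}
    - {"tx":0,"ty":0,"tz":75,"rx":0,"ry":0,"rz":0}

```text
time: 11.32
position: [581.0, 40.0, 37.0]
eef_rot: [180.0, -0.1, 5.4]
contact_force: [0.7, 0.2, -0.6]
grip_width: 45.1
```

>>> arm_command:
  commands:
    - {"tx":0,"ty":0,"tz":1.5,"rx":0,"ry":0,"rz":0}
    - {"tx":0,"ty":0,"tz":3,"rx":0,"ry":0,"rz":0}
    - {"tx":0,"ty":0,"tz":3,"rx":0,"ry":0,"rz":0}

```text
time: 11.7
position: [580.4, 40.0, 33.2]
eef_rot: [180.0, 0.0, 5.4]
contact_force: [0.8, -0.4, -0.5]
grip_width: 44.9
```

Run:
```python
from h import *
for i in range(3):
  c=cam('wrist');o=r.observe(); t=o['position']; print(t,o['contact_force'],o['time'])
save(c,'w10.png',s=1.4)
```

```text
[580.45478324  40.03117694  33.25022022] [ 0.54132507 -0.0903894  -0.71651172] 11.75
[580.48023317  40.03456261  33.28358601] [-0.73985179 -0.55951676 -0.76426214] 11.8
[580.51651369  40.00822177  33.31378651] [-0.2571155  -0.21143818 -1.33696135] 11.85
```

View pics/w10.png

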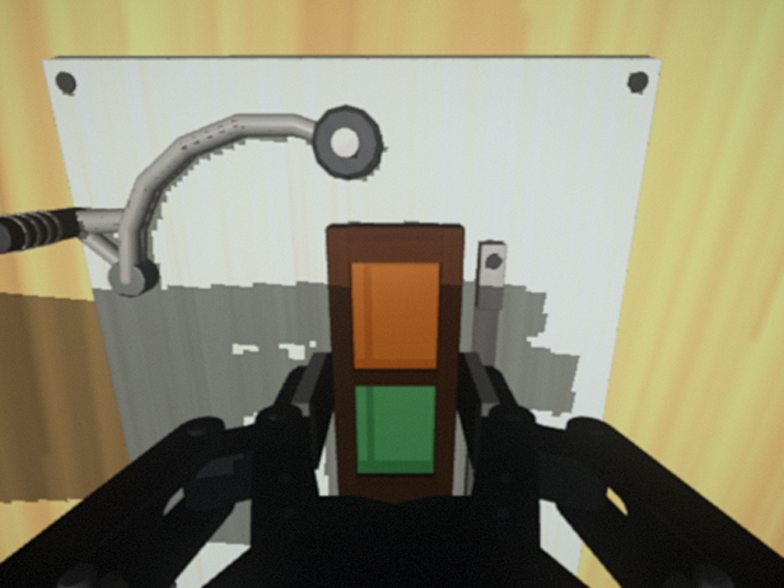

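>>> arm_command:
  commands:
    - {"tx":0,"ty":0,"tz":0.7,"rx":0,"ry":0,"rz":0}
    - {"tx":0,"ty":0,"tz":1.2,"rx":0,"ry":0,"rz":0}
    - {"tx":0,"ty":0,"tz":1.2,"rx":0,"ry":0,"rz":0}
    - {"tx":0,"ty":0,"tz":1.2,"rx":0,"ry":0,"rz":0}

```text
time: 12.35
position: [580.5, 40.0, 32.4]
eef_rot: [180.0, -0.0, 5.4]
contact_force: [-0.8, 0.7, 2.0]
grip_width: 45.4
```

```bash
cat > o.py <<'E'
from h import *
P=[];F=[]
for i in range(4):
  o=(cam('wrist'),r.observe())[1]; P.append(o['position']);F.append(o['contact_force'])
print(P[-1].round(2),o['eef_rot'].round(2),np.mean(F,0).round(2),np.std(F,0).round(2),o['grip_width'].round(1),o['time'])
a=np.radians(5.4); f=np.mean(F,0); print('panel y force',f@[np.cos(a),np.sin(a),0],'panel x force',f@[np.sin(a),-np.cos(a),0])
E
python3 o.py
```

```text
Traceback (most recent call last):
  File "o.py", line 5, in <module>
    print(P[-1].round(2),o['eef_rot'].round(2),np.mean(F,0).round(2),np.std(F,0).round(2),o['grip_width'].round(1),o['time'])
                                                                                          ^^^^^^^^^^^^^^^^^^^^^
AttributeError: 'float' object has no attribute 'round'
```

```bash
sed -i "s/o\['grip_width'\].round(1)/round(float(o['grip_width']),1)/" o.py; python3 o.py
```

```text
[580.54  40.02  32.33] [ 1.80e+02 -1.00e-02  5.38e+00] [-1.79 -0.12  3.63] [0.34 0.27 0.11] 44.8 12.75
panel y force -1.7975018878668965 panel x force -0.04946814998953463
```

>>> arm_command:
  commands:
    - {"tx":1,"ty":1,"tz":0,"rx":0,"ry":0,"rz":0}
    - {"tx":2,"ty":2,"tz":0,"rx":0,"ry":0,"rz":0}
    - {"tx":3,"ty":3,"tz":0,"rx":0,"ry":0,"rz":0}
    - {"tx":3.5,"ty":4,"tz":0,"rx":0,"ry":0,"rz":0}
    - {"tx":3.5,"ty":4,"tz":0,"rx":0,"ry":0,"rz":0}

```text
time: 13.38
position: [584.1, 36.9, 32.3]
eef_rot: [-179.9, 0.0, 5.4]
contact_force: [-1.7, 2.9, 6.4]
grip_width: 45.0
```

```bash
python3 o.py
```

```text
[584.13  36.93  32.32] [-1.7995e+02  2.0000e-02  5.3700e+00] [-2.86  2.46  5.57] [0.4  0.57 0.32] 44.9 13.575
panel y force -2.6164229857710843 panel x force -2.7148198841909537
```

>>> arm_command:
  commands:
    - {"tx":0.4,"ty":0,"tz":-0.7,"rx":0,"ry":0,"rz":0}
    - {"tx":0.8,"ty":0,"tz":-0.7,"rx":0,"ry":0,"rz":0}
    - {"tx":0.8,"ty":0,"tz":-0.7,"rx":0,"ry":0,"rz":0}

```text
time: 13.95
position: [585.2, 36.2, 32.4]
eef_rot: [180.0, 0.0, 5.4]
contact_force: [0.7, 0.5, -1.6]
grip_width: 44.9
```

```bash
python3 o.py
```

```text
[585.16  36.38  32.65] [180.     0.     5.38] [-0.14  0.01 -0.92] [0.36 0.4  0.29] 45.0 14.15
panel y force -0.1411500655076459 panel x force -0.0251465408581988
```

>>> arm_command:
  commands:
    - {"tx":0.3,"ty":0,"tz":0,"rx":0,"ry":0,"rz":0}
    - {"tx":0.6,"ty":0,"tz":0,"rx":0,"ry":0,"rz":0}
    - {"tx":0.6,"ty":0,"tz":0,"rx":0,"ry":0,"rz":0}

```text
time: 14.52
position: [585.8, 36.5, 32.9]
eef_rot: [180.0, -0.0, 5.4]
contact_force: [0.3, 1.0, -1.3]
grip_width: 45.1
```

```bash
python3 o.py
```

```text
[585.78  36.53  32.84] [ 1.80e+02 -1.00e-02  5.39e+00] [-0.12  0.27 -1.33] [0.21 0.3  0.31] 45.2 14.725
panel y force -0.08886700986949726 panel x force -0.28428300128730033
```

>>> arm_command:
  commands:
    - {"tx":0.3,"ty":0,"tz":0,"rx":0,"ry":0,"rz":0}
    - {"tx":0.5,"ty":0,"tz":0,"rx":0,"ry":0,"rz":0}
    - {"tx":0.5,"ty":0,"tz":0,"rx":0,"ry":0,"rz":0}

```text
time: 15.1
position: [586.3, 36.5, 32.8]
eef_rot: [180.0, -0.0, 5.4]
contact_force: [-0.0, -0.0, -1.9]
grip_width: 45.3
```

```bash
python3 o.py
```

```text
[586.27  36.56  32.85] [ 1.80e+02 -1.00e-02  5.39e+00] [ 0.52 -0.02 -1.01] [0.17 0.66 0.39] 45.0 15.3
panel y force 0.5204527646114896 panel x force 0.06536744392390219
```

>>> arm_command:
  commands:
    - {"tx":0.3,"ty":0,"tz":0,"rx":0,"ry":0,"rz":0}
    - {"tx":0.5,"ty":0,"tz":0,"rx":0,"ry":0,"rz":0}
    - {"tx":0.5,"ty":0,"tz":0,"rx":0,"ry":0,"rz":0}

```text
time: 15.68
position: [586.8, 36.6, 32.8]
eef_rot: [180.0, -0.0, 5.4]
contact_force: [-0.9, -0.5, -1.4]
grip_width: 45.0
```

```bash
python3 o.py
```

```text
[586.75  36.61  32.85] [ 1.80e+02 -1.00e-02  5.39e+00] [-0.12 -0.15 -0.87] [0.52 0.4  0.12] 44.8 15.875
panel y force -0.13127367355703815 panel x force 0.13858732502630344
```

>>> arm_command:
  commands:
    - {"tx":0.3,"ty":0,"tz":0,"rx":0,"ry":0,"rz":0}
    - {"tx":0.5,"ty":0,"tz":0,"rx":0,"ry":0,"rz":0}
    - {"tx":0.5,"ty":0,"tz":0,"rx":0,"ry":0,"rz":0}

```text
time: 16.25
position: [587.2, 36.7, 32.8]
eef_rot: [180.0, 0.0, 5.4]
contact_force: [-0.6, -0.5, -1.3]
grip_width: 45.2
```

```bash
python3 o.py
```

```text
[587.17  36.65  32.82] [1.80e+02 1.00e-02 5.39e+00] [-0.06  0.45 -1.11] [0.4  0.39 0.54] 45.2 16.45
panel y force -0.018722788864157097 panel x force -0.45738295241130905
```

>>> arm_command:
  commands:
    - {"tx":0.3,"ty":0,"tz":0,"rx":0,"ry":0,"rz":0}
    - {"tx":0.6,"ty":0,"tz":0,"rx":0,"ry":0,"rz":0}
    - {"tx":0.6,"ty":0,"tz":0,"rx":0,"ry":0,"rz":0}

```text
time: 16.82
position: [587.2, 36.7, 32.7]
eef_rot: [-180.0, 0.1, 5.4]
contact_force: [-2.0, -1.1, 0.5]
grip_width: 45.0
```

```bash
python3 o.py; python3 -c "
from h import *
save(cam('wrist'),'w11.png',s=1.4); save(cam('side'),'d11.png',(260,150,380,275),6)"
```

```text
[587.21  36.67  32.75] [-1.80e+02  7.00e-02  5.39e+00] [-3.47 -0.6   0.53] [0.31 0.22 0.12] 45.2 17.025
panel y force -3.514561406368468 panel x force 0.2716575441545026
```

View pics/w11.png

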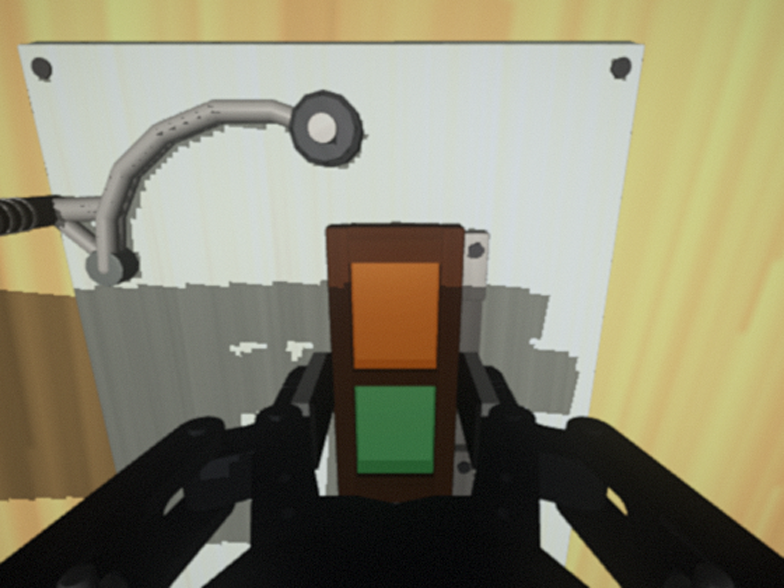

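View pics/d11.png

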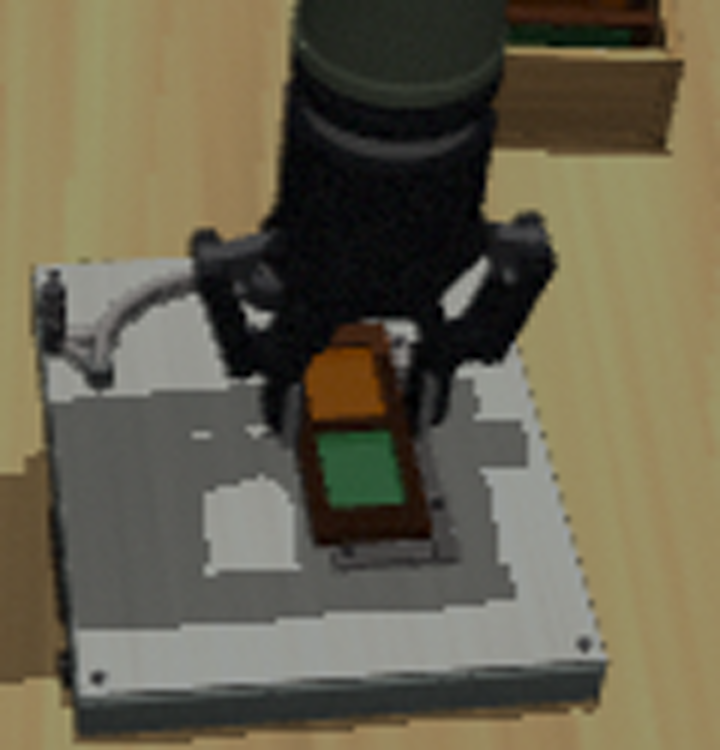

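>>> arm_command:
  commands:
    - {"tx":-0.3,"ty":0.5,"tz":0.2,"rx":0,"ry":0,"rz":0}
    - {"tx":-0.3,"ty":1,"tz":0.2,"rx":0,"ry":0,"rz":0}
    - {"tx":-0.3,"ty":1.5,"tz":0.2,"rx":0,"ry":0,"rz":0}
    - {"tx":-0.3,"ty":2,"tz":0.2,"rx":0,"ry":0,"rz":0}
    - {"tx":-0.3,"ty":2.3,"tz":0.2,"rx":0,"ry":0,"rz":0}
    - {"tx":-0.3,"ty":2.3,"tz":0.2,"rx":0,"ry":0,"rz":0}

```text
time: 17.88
position: [587.4, 34.8, 32.4]
eef_rot: [-180.0, 0.0, 5.4]
contact_force: [-4.1, 3.4, 0.1]
grip_width: 45.2
```

```bash
python3 o.py
```

```text
[587.41  34.73  32.41] [-1.7997e+02  4.0000e-02  5.3800e+00] [-3.74  2.71 -0.31] [0.25 0.31 0.15] 45.1 18.075
panel y force -3.4706244276119684 panel x force -3.045686008369237
```

>>> arm_command:
  commands:
    - {"tx":-0.4,"ty":0,"tz":0,"rx":0,"ry":0,"rz":0}
    - {"tx":-0.4,"ty":0.3,"tz":0,"rx":0,"ry":0,"rz":0}
    - {"tx":-0.4,"ty":0.3,"tz":0,"rx":0,"ry":0,"rz":0}

```text
time: 18.45
position: [587.5, 34.1, 32.5]
eef_rot: [-180.0, -0.0, 5.4]
contact_force: [-2.7, 2.0, -2.6]
grip_width: 45.2
```

```bash
python3 o.py
```

```text
[587.43  34.09  32.5 ] [-1.80e+02 -1.00e-02  5.38e+00] [-2.74  2.36 -2.19] [0.45 0.55 0.48] 44.8 18.65
panel y force -2.5090821077341787 panel x force -2.6036214368145214
```

>>> arm_command:
  commands:
    - {"tx":-0.3,"ty":0.2,"tz":0,"rx":0,"ry":0,"rz":0}
    - {"tx":-0.3,"ty":0.5,"tz":0,"rx":0,"ry":0,"rz":0}
    - {"tx":-0.3,"ty":0.5,"tz":0,"rx":0,"ry":0,"rz":0}

```text
time: 19.02
position: [587.4, 34.0, 32.7]
eef_rot: [-180.0, -0.0, 5.4]
contact_force: [-2.2, 4.7, -2.5]
grip_width: 45.3
```

```bash
python3 o.py
```

```text
[587.42  34.03  32.72] [-1.7996e+02 -5.0000e-02  5.3700e+00] [-2.2   4.51 -2.32] [0.3  0.33 0.13] 44.9 19.225
panel y force -1.7629867670747217 panel x force -4.698992943045899
```

>>> arm_command:
  commands:
    - {"tx":0,"ty":0.2,"tz":0,"rx":0,"ry":0,"rz":0}
    - {"tx":0,"ty":0.5,"tz":0,"rx":0,"ry":0,"rz":0}
    - {"tx":0,"ty":0.5,"tz":0,"rx":0,"ry":0,"rz":0}

```text
time: 19.6
position: [587.4, 34.0, 32.7]
eef_rot: [-179.9, -0.0, 5.4]
contact_force: [-2.8, 5.4, -1.5]
grip_width: 44.6
```

```bash
python3 o.py
```

```text
[587.44  34.01  32.75] [-1.7992e+02 -5.0000e-02  5.3600e+00] [-2.01  6.57 -2.25] [0.16 1.04 0.57] 44.9 19.8
panel y force -1.3848793575415104 panel x force -6.728021234452735
```

>>> arm_command:
  commands:
    - {"tx":0.1,"ty":-0.2,"tz":0.4,"rx":0,"ry":0,"rz":0}
    - {"tx":0.1,"ty":-0.2,"tz":0.4,"rx":0,"ry":0,"rz":0}
    - {"tx":0.1,"ty":-0.2,"tz":0.4,"rx":0,"ry":0,"rz":0}

```text
time: 20.18
position: [587.5, 34.0, 32.7]
eef_rot: [-179.9, -0.0, 5.4]
contact_force: [-3.0, 5.2, -0.1]
grip_width: 44.9
```

```bash
python3 o.py; python3 -c "
from h import *
save(cam('wrist'),'w12.png',s=1.4); save(cam('side'),'d12.png',(290,190,350,255),9); c=cam('scene'); save(c,'s12.png',(205,185,295,265),8)"
```

```text
[587.43  34.03  32.67] [-1.7993e+02 -4.0000e-02  5.3600e+00] [-2.67  5.66  0.05] [0.59 0.31 0.46] 44.9 20.375
panel y force -2.1238783355466277 panel x force -5.883762219653081
```

View pics/d12.png

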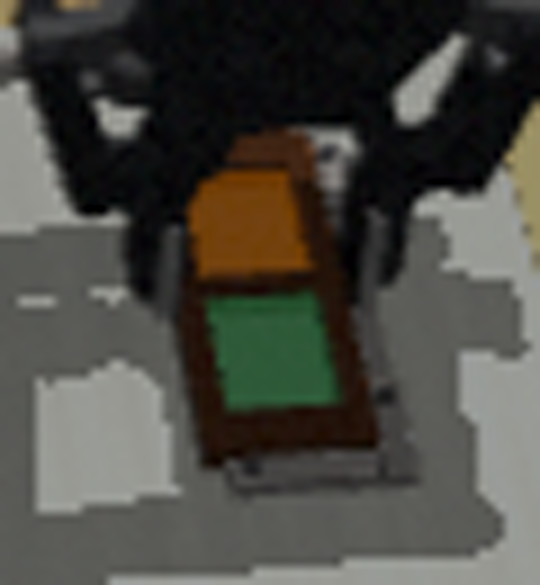

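View pics/s12.png

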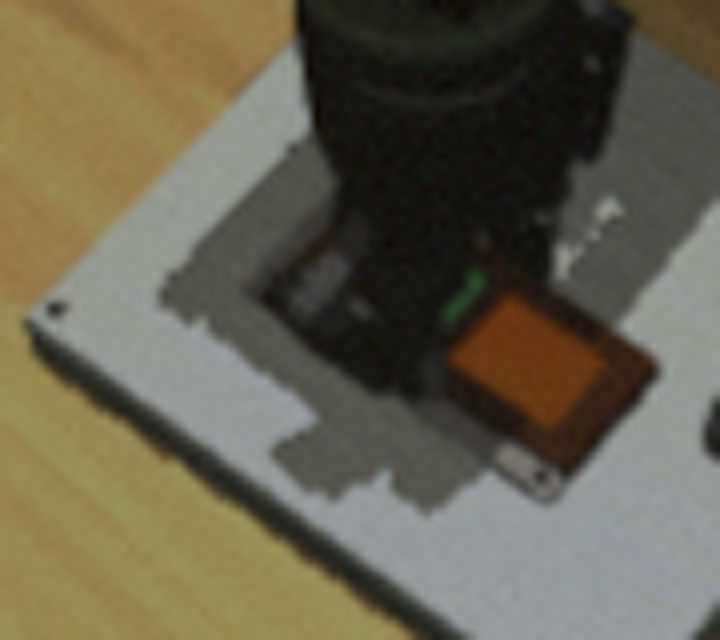

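>>> arm_command:
  commands:
    - {"tx":0,"ty":-0.3,"tz":0.3,"rx":0,"ry":0,"rz":0}
    - {"tx":0,"ty":-0.5,"tz":0.3,"rx":0,"ry":0,"rz":0}
    - {"tx":0,"ty":-0.5,"tz":0.3,"rx":0,"ry":0,"rz":0}

```text
time: 20.9
position: [587.5, 34.1, 32.5]
eef_rot: [-180.0, -0.1, 5.4]
contact_force: [-3.6, 4.2, 2.2]
grip_width: 45.2
```

>>> arm_command:
  commands:
    - {"tx":0,"ty":0,"tz":0,"rx":0,"ry":0,"rz":0}
    - {"tx":0,"ty":0,"tz":0,"rx":0,"ry":0,"rz":0}
    - {"tx":0,"ty":0,"tz":0,"rx":0,"ry":0,"rz":0}
    - {"tx":0,"ty":0,"tz":0,"rx":0,"ry":0,"rz":0}
    - {"tx":0,"ty":0,"tz":-20,"rx":0,"ry":0,"rz":0}
    - {"tx":0,"ty":0,"tz":-60,"rx":0,"ry":0,"rz":0}
    - {"tx":0,"ty":0,"tz":-100,"rx":0,"ry":0,"rz":0}
    - {"tx":0,"ty":0,"tz":-120,"rx":0,"ry":0,"rz":0}
    - {"tx":0,"ty":0,"tz":-120,"rx":0,"ry":0,"rz":0}
    - {"tx":0,"ty":0,"tz":-120,"rx":0,"ry":0,"rz":0}
  grip: 0

```text
time: 22.15
position: [586.5, 33.7, 150.8]
eef_rot: [180.0, 0.1, 5.4]
contact_force: [0.4, 0.2, -0.1]
grip_width: 85.6
```

```bash
python3 o.py; python3 -c "
from h import *
import pickle
d={n:cam(n) for n in ['wrist','side','scene']}; pickle.dump(d,open('c13.pkl','wb'))
save(d['wrist'],'w13.png',s=1.4); save(d['side'],'d13.png',(255,180,370,275),6)
w=d['wrist']; print(proj(w,(468.5,85.5,64))*1.4)"
```

```text
[586.66  33.73 150.7 ] [-1.7999e+02  1.2000e-01  5.3900e+00] [-0.43  0.23  0.08] [0.45 0.7  0.25] 85.3 22.35
panel y force -0.40142759953990476 panel x force -0.2727901729035782
[182.99891953 189.54171634]
```

View pics/w13.png

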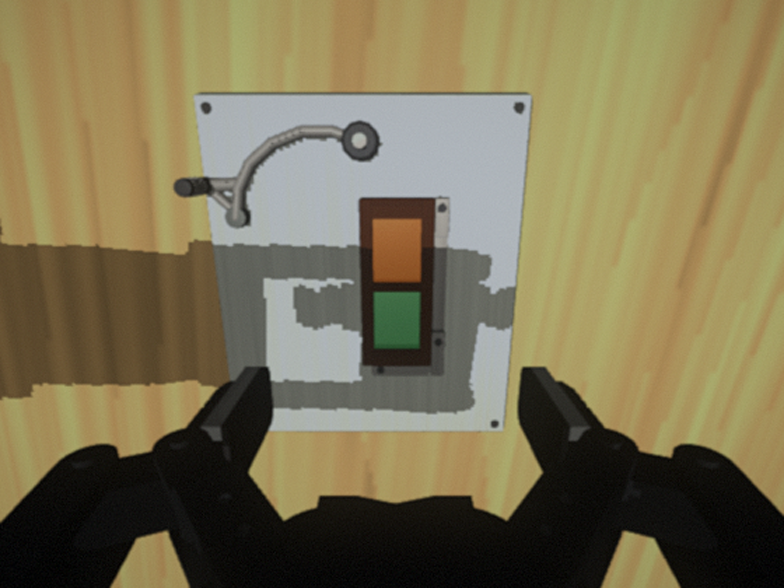

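View pics/d13.png

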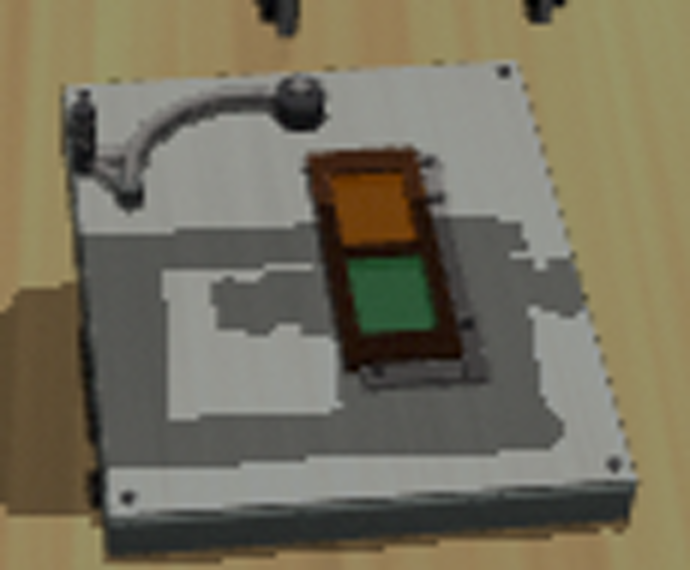

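Run:
```python
from h import *
import pickle
w=pickle.load(open('c13.pkl','rb'))['wrist']; s=pickle.load(open('c13.pkl','rb'))
print(ray(w,183/1.4,187/1.4,64), ray(s['side'],255+85/6,180+96/6,64), ray(w,360/1.4,140/1.4,43))
print(tool((586.7,33.8,151),(468.2,86,115),5.4,-70))
```

```text
[468.57070709  86.81593536  64.        ] [470.79393844  92.57873863  64.        ] [558.17506546 119.66564086  43.        ]
{'tx': np.float64(-113.1), 'ty': np.float64(-63.1), 'tz': np.float64(36.0), 'rz': np.float64(1.316)}
```

>>> arm_command:
  commands:
    - {"tx":-25,"ty":-14,"tz":0,"rx":0,"ry":0,"rz":0.17}
    - {"tx":-60,"ty":-34,"tz":10,"rx":0,"ry":0,"rz":0.34}
    - {"tx":-90,"ty":-50,"tz":20,"rx":0,"ry":0,"rz":0.51}
    - {"tx":-113,"ty":-63,"tz":30,"rx":0,"ry":0,"rz":0.68}
    - {"tx":-113,"ty":-63,"tz":36,"rx":0,"ry":0,"rz":0.85}
    - {"tx":-113,"ty":-63,"tz":36,"rx":0,"ry":0,"rz":1.02}
    - {"tx":-113,"ty":-63,"tz":36,"rx":0,"ry":0,"rz":1.19}
    - {"tx":-113,"ty":-63,"tz":36,"rx":0,"ry":0,"rz":1.316}
    - {"tx":-113,"ty":-63,"tz":36,"rx":0,"ry":0,"rz":1.316}
    - {"tx":-113,"ty":-63,"tz":36,"rx":0,"ry":0,"rz":1.316}

```text
time: 23.75
position: [468.8, 85.9, 115.9]
eef_rot: [-180.0, -0.0, -69.9]
contact_force: [0.5, -0.3, 0.6]
grip_width: 85.2
```

```bash
python3 o.py; python3 -c "
from h import *
c=cam('wrist')
save(c,'w14.png',s=1.4)
print(proj(c,(468.4,86.3,64))*1.4)"
```

```text
[468.81  85.86 115.91] [-180.     -0.    -69.98] [-0.07 -0.1   0.11] [0.3  0.55 0.38] 85.7 23.95
panel y force -0.07474612221600976 panel x force 0.09095798009505562
[395.53628506 322.28749667]
```

View pics/w14.png

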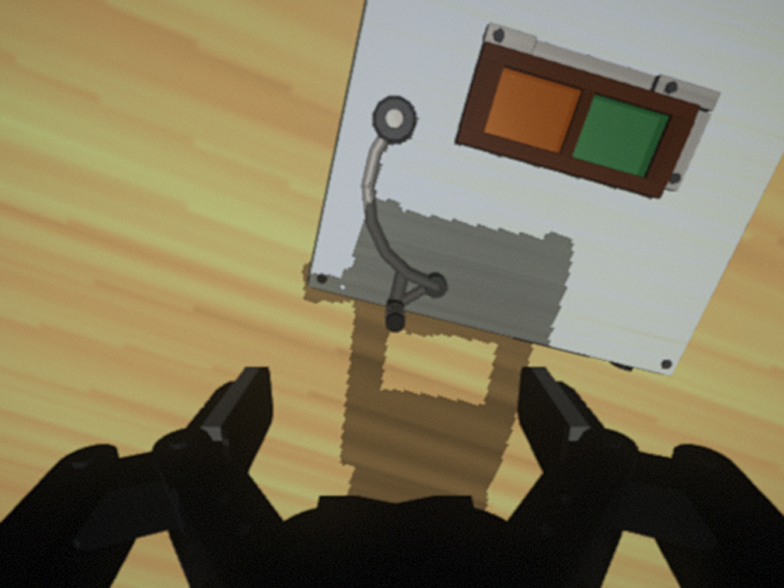

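>>> arm_command:
  commands:
    - {"tx":0,"ty":0,"tz":45,"rx":0,"ry":0,"rz":0}
    - {"tx":0,"ty":0,"tz":72,"rx":0,"ry":0,"rz":0}
    - {"tx":0,"ty":0,"tz":72,"rx":0,"ry":0,"rz":0}
    - {"tx":0,"ty":0,"tz":72,"rx":0,"ry":0,"rz":0}

```text
time: 24.5
position: [469.6, 86.0, 44.8]
eef_rot: [-179.9, -0.0, -70.0]
contact_force: [0.9, -1.1, -0.9]
grip_width: 85.7
```

>>> arm_command:
  commands:
    - {"tx":0,"ty":0,"tz":0,"rx":0,"ry":0,"rz":0}
    - {"tx":0,"ty":0,"tz":0,"rx":0,"ry":0,"rz":0}
    - {"tx":0,"ty":0,"tz":0,"rx":0,"ry":0,"rz":0}
    - {"tx":0,"ty":0,"tz":0,"rx":0,"ry":0,"rz":0}
    - {"tx":0,"ty":0,"tz":0,"rx":0,"ry":0,"rz":0}
    - {"tx":0,"ty":0,"tz":0,"rx":0,"ry":0,"rz":0}
  grip: 1
  squeeze: 30

```text
time: 25.25
position: [468.8, 86.0, 44.1]
eef_rot: [-180.0, 0.0, -70.0]
contact_force: [-0.9, 0.7, 2.9]
grip_width: 8.5
```

```bash
python3 o.py; python3 -c "
from h import *
c=cam('wrist')
save(c,'w15.png',s=1.4)"
```

```text
[468.81  85.98  44.06] [-1.7999e+02  1.0000e-02 -7.0020e+01] [-1.32  1.16  3.14] [0.39 0.3  0.34] 8.6 25.45
panel y force -1.2061109298464285 panel x force -1.2762186757244514
```

View pics/w15.png

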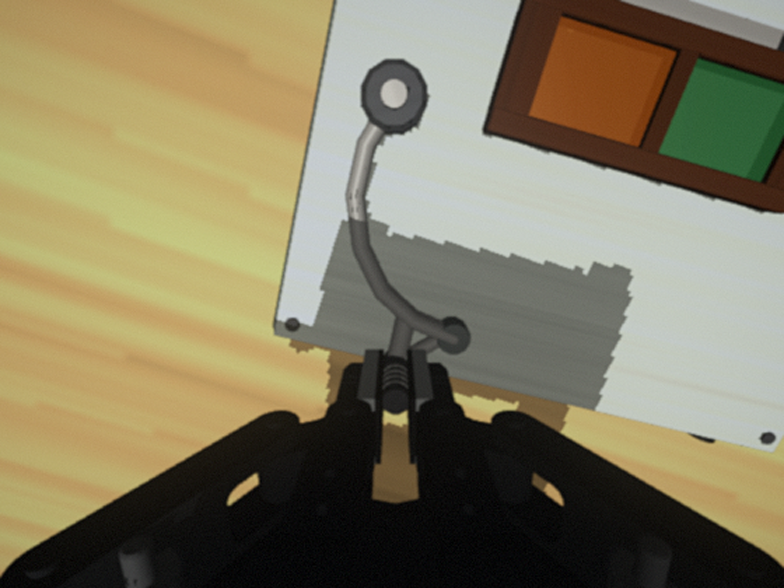

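>>> arm_command:
  commands:
    - {"tx":9.5,"ty":-0.5,"tz":0,"rx":0,"ry":0,"rz":-0.1}
    - {"tx":19,"ty":-1.9,"tz":0,"rx":0,"ry":0,"rz":-0.2}
    - {"tx":28.3,"ty":-4.3,"tz":0,"rx":0,"ry":0,"rz":-0.3}
    - {"tx":37.2,"ty":-7.5,"tz":0,"rx":0,"ry":0,"rz":-0.4}
    - {"tx":45.8,"ty":-11.7,"tz":0,"rx":0,"ry":0,"rz":-0.5}
    - {"tx":54,"ty":-16.7,"tz":0,"rx":0,"ry":0,"rz":-0.6}
    - {"tx":61.6,"ty":-22.5,"tz":0,"rx":0,"ry":0,"rz":-0.7}
    - {"tx":67.2,"ty":-27.6,"tz":0,"rx":0,"ry":0,"rz":-0.78}
    - {"tx":71.2,"ty":-31.8,"tz":0,"rx":0,"ry":0,"rz":-0.84}
    - {"tx":73.7,"ty":-34.7,"tz":0,"rx":0,"ry":0,"rz":-0.88}

```text
time: 26.75
position: [528.9, 28.2, 44.2]
eef_rot: [-179.9, -0.2, -19.5]
contact_force: [3.9, 1.8, 0.5]
grip_width: 8.6
```

>>> arm_command:
  commands:
    - {"tx":0,"ty":0,"tz":0,"rx":0,"ry":0,"rz":0}
    - {"tx":0,"ty":0,"tz":0,"rx":0,"ry":0,"rz":0}

```text
time: 27.0
position: [527.7, 28.6, 44.2]
eef_rot: [-179.9, -0.1, -19.6]
contact_force: [4.5, 0.7, 0.6]
grip_width: 8.6
```

```bash
python3 o.py; python3 -c "
from h import *
c=cam('wrist')
save(c,'w16.png',s=1.4)
o=r.observe();p=o['position'][:2]-[558.8,119.2]; print('clip',np.radians(-99.7)-np.arctan2(p[1],p[0]),np.linalg.norm(p))
a=np.radians(o['eef_rot'][2]);print(o['contact_force'][:2]@[np.cos(a),np.sin(a)])"
```

```text
[527.2   28.73  44.15] [-1.7995e+02 -8.0000e-02 -1.9610e+01] [4.56 1.76 0.26] [0.39 0.23 0.29] 8.8 27.2
panel y force 4.704304956131241 panel x force -1.3250604076161194
clip 0.16736975608357052 95.84427054576857
4.015626941321208
```

View pics/w16.png

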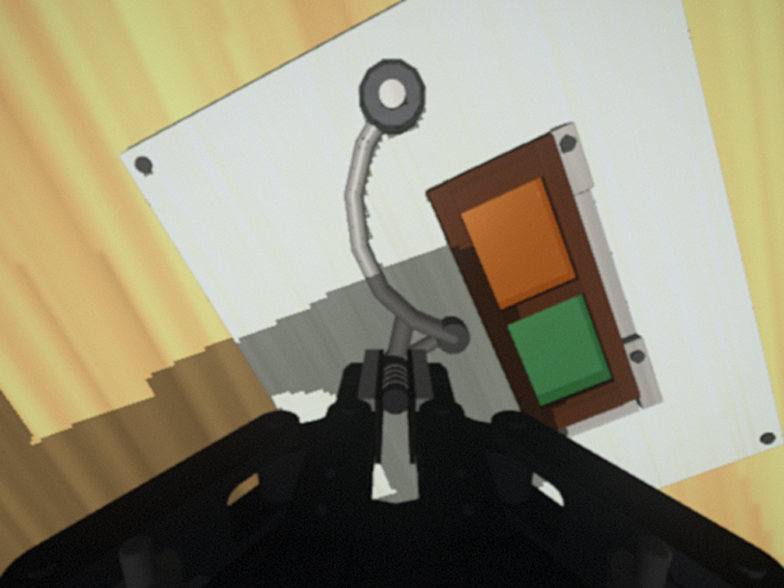

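>>> arm_command:
  commands:
    - {"tx":1,"ty":0,"tz":0,"rx":0,"ry":0,"rz":-0.01}
    - {"tx":2,"ty":0,"tz":0,"rx":0,"ry":0,"rz":-0.02}
    - {"tx":3,"ty":0,"tz":0,"rx":0,"ry":0,"rz":-0.03}
    - {"tx":4,"ty":-0.1,"tz":0,"rx":0,"ry":0,"rz":-0.04}
    - {"tx":4.8,"ty":-0.1,"tz":0,"rx":0,"ry":0,"rz":-0.05}
    - {"tx":4.8,"ty":-0.1,"tz":0,"rx":0,"ry":0,"rz":-0.05}

```text
time: 28.0
position: [531.7, 27.3, 44.1]
eef_rot: [-179.9, -0.1, -16.7]
contact_force: [4.1, 2.4, 0.8]
grip_width: 8.3
```

```bash
cat > q.py <<'E'
from h import *
F=[]
for i in range(4):
  c=cam('wrist'); o=r.observe(); F.append(o['contact_force'])
p=o['position'][:2]-[558.8,119.2]; print('clip',np.radians(-99.7)-np.arctan2(p[1],p[0]),np.linalg.norm(p))
a=np.radians(o['eef_rot'][2]);f=np.mean(F,0);print(f[:2]@[np.cos(a),np.sin(a)],f,o['position'],o['time'],o['grip_width'])
E
python3 q.py
```

```text
clip 0.11781115351897808 95.79705042832359
3.7314670522324263 [4.68283772 2.61354663 0.72148085] [531.67220284  27.32422794  44.14163109] 28.2 8.611593584271814
```

Next, small steps until the slide takes the spring load.

>>> arm_command:
  commands:
    - {"tx":0.5,"ty":0,"tz":0,"rx":0,"ry":0,"rz":-0.005}
    - {"tx":1,"ty":0,"tz":0,"rx":0,"ry":0,"rz":-0.01}
    - {"tx":1,"ty":0,"tz":0,"rx":0,"ry":0,"rz":-0.01}

```text
time: 28.58
position: [532.6, 27.0, 44.1]
eef_rot: [-179.9, -0.1, -16.2]
contact_force: [3.8, 3.3, 0.9]
grip_width: 8.5
```

```bash
python3 q.py
```

```text
clip 0.10762034288331335 95.81195287446519
3.8638112606373864 [4.90691329 3.04925845 0.90097559] [532.60580966  27.0382145   44.14418672] 28.775 8.266332933288131
```

>>> arm_command:
  commands:
    - {"tx":0.3,"ty":0,"tz":0,"rx":0,"ry":0,"rz":-0.003}
    - {"tx":0.6,"ty":0,"tz":0,"rx":0,"ry":0,"rz":-0.006}
    - {"tx":0.6,"ty":0,"tz":0,"rx":0,"ry":0,"rz":-0.006}

```text
time: 29.15
position: [533.2, 26.9, 44.1]
eef_rot: [-179.9, -0.1, -15.8]
contact_force: [4.1, 2.9, 1.3]
grip_width: 8.5
```

```bash
python3 q.py; python3 -c "
from h import *
save(cam('wrist'),'w17.png',s=1.4)"
```

```text
clip 0.10161170669775221 95.80025588810224
3.1325405536646165 [4.26271893 3.55294506 0.72699186] [533.16317601  26.89375815  44.14858551] 29.35 8.380266272866004
```

View pics/w17.png

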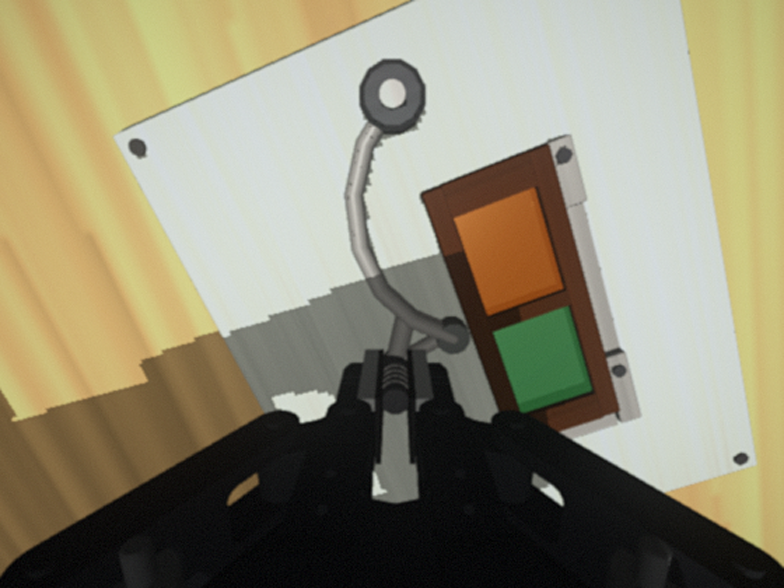

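>>> arm_command:
  commands:
    - {"tx":0.3,"ty":0,"tz":0,"rx":0,"ry":0,"rz":-0.003}
    - {"tx":0.6,"ty":0,"tz":0,"rx":0,"ry":0,"rz":-0.006}
    - {"tx":0.6,"ty":0,"tz":0,"rx":0,"ry":0,"rz":-0.006}

```text
time: 29.78
position: [533.6, 26.8, 44.1]
eef_rot: [-179.9, -0.0, -15.5]
contact_force: [4.3, 2.9, 0.8]
grip_width: 8.7
```

```bash
python3 q.py
```

```text
clip 0.0966287028034356 95.81170468689207
3.309223776909414 [4.26357966 2.9944862  0.9289348 ] [533.62044599  26.75610991  44.14483471] 29.975 8.464092818854365
```

>>> arm_command:
  commands:
    - {"tx":0.3,"ty":0,"tz":0,"rx":0,"ry":0,"rz":-0.003}
    - {"tx":0.6,"ty":0,"tz":0,"rx":0,"ry":0,"rz":-0.006}
    - {"tx":0.6,"ty":0,"tz":0,"rx":0,"ry":0,"rz":-0.006}

```text
time: 30.35
position: [533.7, 26.7, 44.1]
eef_rot: [-180.0, 0.0, -15.2]
contact_force: [3.0, 4.1, 2.3]
grip_width: 8.2
```

```bash
python3 q.py
```

```text
clip 0.09603530625491485 95.83690750553363
2.4231795190599192 [3.48512662 3.60041293 2.24268521] [533.66869737  26.71686387  44.08846881] 30.55 8.505824077262789
```

>>> arm_command:
  commands:
    - {"tx":0.3,"ty":0,"tz":0,"rx":0,"ry":0,"rz":-0.003}
    - {"tx":0.6,"ty":0,"tz":0,"rx":0,"ry":0,"rz":-0.006}
    - {"tx":0.6,"ty":0,"tz":0,"rx":0,"ry":0,"rz":-0.006}

```text
time: 30.92
position: [533.8, 26.7, 44.1]
eef_rot: [-180.0, 0.1, -14.8]
contact_force: [1.9, 5.2, 2.6]
grip_width: 8.8
```

```bash
python3 q.py; python3 -c "
from h import *
save(cam('wrist'),'w18.png',s=1.4)"
```

```text
clip 0.0950956239744063 95.83535724899394
0.5074524973458692 [1.84768891 5.00122785 3.02873734] [533.75601833  26.69478565  44.08619879] 31.125 8.830605675913676
```

View pics/w18.png

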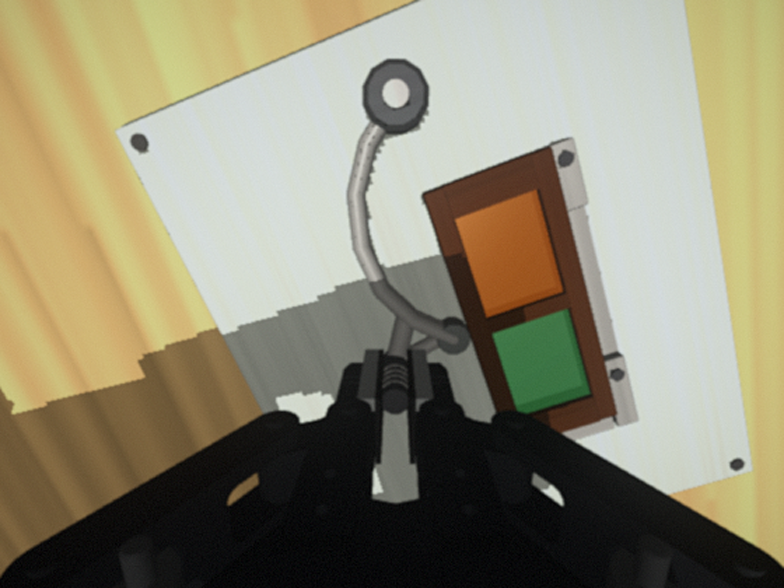

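>>> arm_command:
  commands:
    - {"tx":0,"ty":-0.4,"tz":0,"rx":0,"ry":0,"rz":0}
    - {"tx":0,"ty":-0.6,"tz":0,"rx":0,"ry":0,"rz":0}
    - {"tx":0,"ty":-0.6,"tz":0,"rx":0,"ry":0,"rz":0}

```text
time: 31.55
position: [533.8, 26.7, 44.0]
eef_rot: [180.0, 0.1, -14.8]
contact_force: [-0.5, 3.4, 4.8]
grip_width: 8.8
```

```bash
python3 q.py
```

```text
clip 0.09412099937565799 95.84274971747152
-0.73675930565463 [0.10990057 3.30285448 5.1549235 ] [533.8442632   26.66328364  44.03675194] 31.75 8.714001321078554
```

>>> arm_command:
  commands:
    - {"tx":0,"ty":0,"tz":0,"rx":0,"ry":0,"rz":0}
    - {"tx":0,"ty":0,"tz":0,"rx":0,"ry":0,"rz":0}
    - {"tx":0,"ty":0,"tz":0,"rx":0,"ry":0,"rz":0}
    - {"tx":0,"ty":0,"tz":0,"rx":0,"ry":0,"rz":0}
    - {"tx":0,"ty":0,"tz":-20,"rx":0,"ry":0,"rz":0}
    - {"tx":0,"ty":0,"tz":-60,"rx":0,"ry":0,"rz":0}
    - {"tx":0,"ty":0,"tz":-110,"rx":0,"ry":0,"rz":0}
    - {"tx":0,"ty":0,"tz":-130,"rx":0,"ry":0,"rz":0}
    - {"tx":0,"ty":0,"tz":-130,"rx":0,"ry":0,"rz":0}
    - {"tx":0,"ty":0,"tz":-130,"rx":0,"ry":0,"rz":0}
  grip: 0

```text
time: 33.0
position: [533.7, 26.5, 172.7]
eef_rot: [180.0, 0.1, -14.8]
contact_force: [-0.9, -0.2, 0.2]
grip_width: 85.5
```

```bash
python3 q.py
python3 - <<'E'
from h import *
c=cam('wrist'); save(c,'w19.png',(130,30,430,280),2.6)
s=cam('side'); save(s,'d19.png',(255,180,370,275),6)
s=cam('scene'); save(s,'s19.png',s=1.4)
E
```

```text
clip 0.0925656937308652 95.92625077622563
0.7040452345427036 [ 0.73156856  0.01295665 -0.1992877 ] [533.96659944  26.54392732 172.64933972] 33.2 85.42334219547881
```

View pics/w19.png

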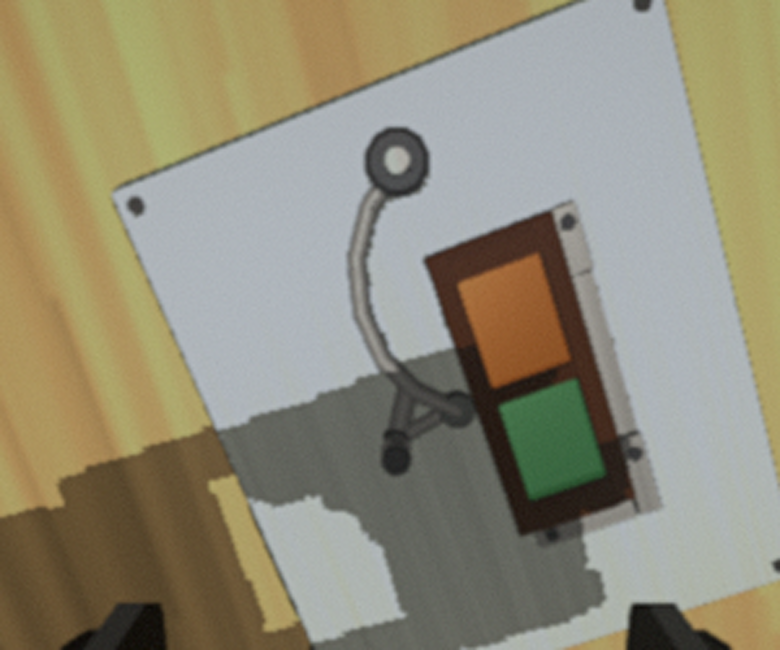

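View pics/d19.png

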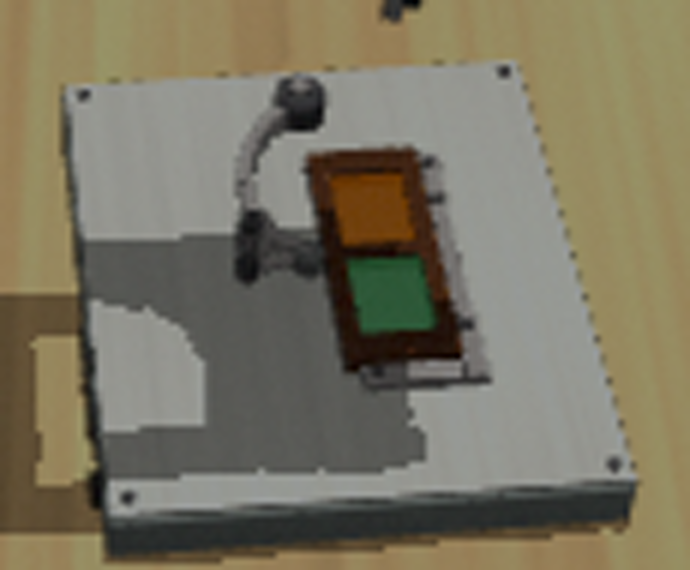

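View pics/s19.png

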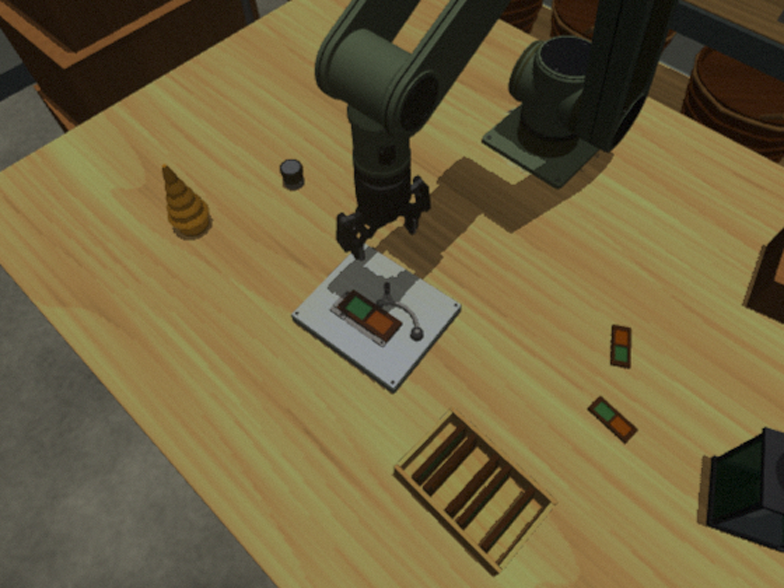

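The nose bears on the slide's long side, the slide sits flush with both edges, the robot is clear and the bystanders haven't moved. Handing in.

```bash
python3 -c "
from h import *
print(r.sign_off())"
```

```text
the job is handed in; nothing more can be done
None
```

The slide is clamped on the panel and the job was handed in at about 33 s of the 72 s allowed; the sign-off gives no verdict.

- **Opening the arm:** I gripped the pin, drew the sprung arm back along its arc, and let go. It stayed open by itself.
- **Placing the slide:** I picked up the largest of the three lookalike slides and laid it on the panel. It met the long edge at about 3.5 N. I then slid it to the end stop, where the wrist sensor read up to about 6.7 N along the panel, some of which was friction.
- **Closing the arm:** I eased the arm back by its pin until the nose took the spring load, at about 0.095 rad, then released it and lifted clear.

**Last checks:**
- In the wrist and side views the slide lies flush with both the long edge and the end stop, with the nose on its long side.
- The force on the tool was zero to within the sensor's noise of about 0.7 N.
- By eye in the scene view, the loupe, slide box and tree had not moved.

**Not confirmed or in disagreement:**
- My first move call was refused because each row needed all six keys; nothing moved.
- The camera estimate of the home position was about 1.5 mm from where the slide actually touched, within calibration error, so I relied on contact.
- The nose force after release was not measured; I inferred it from the load transfer, which was about 4 N or a little more just before release.

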